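# Set up a bridged test tier on a kiln shelf

### The arm

A 6-joint arm with a two-finger parallel gripper is mounted at the origin on the work surface. World frame = base frame: x ahead of the robot, y to its left, z up, the work surface at z = 0. Lengths are in mm, angles in degrees, forces in N, time in s.
With the tool pointing down it reaches from about 300 to 850 mm from the base axis. Payload 4.2 kg.
Tool frame: the origin (TCP) lies between the finger pads; the fingertips stand 22 mm ahead of it and the grasp point (between the pads) lies 3 mm ahead of it; z points along the fingers, y is the direction in which the jaws open and shut (so a half turn about z gives the same grasp; the last joint's range is limited). The gripper opens to 91 mm and grips with 3 to 60 N. Pads are 32 mm wide; open, the fingers measure 118 mm over their backs; the gripper's body (76 mm by 178 mm) begins 60 mm behind the grasp point.
Start: joints at [-68.755, 18.312, 89.639, -0, 72.044, -1.146], TCP at [219.037, -531.661, 235.976] pointing down, gripper open.
Joint ranges: [-177.97, 177.97], [-48.28, 115.42], [12.27, 149.76], [-77.06, 257.06], [2.81, 150.46], [-146.56, 146.56]. Speed limits (degrees/s): [147.25, 147.25, 180, 180, 180, 180].

### API

Orientations are given as [roll, pitch, yaw] about the fixed x, y, z axes, in that order (R = Rz(yaw) Ry(pitch) Rx(roll)).
In Python, from workcell import telemetry, cams, env gives the robot as it stands.
- The arm moves only by the shell command python3 -m inch 'ROWS' [FORCE]. ROWS is JSON, a list of rows, each an object of numbers: "x", "y", "z": the shift along the tool's x, y, z in cm; "yaw": the turn about the tool's z in units of 5 degrees (1.0 is 5 degrees); "gripper": the gripper's target within -1 to 1 (fully open at 1, half-way at 0, shut at -1). A call has 1 to 12 rows; each row shifts and turns the commanded pose from where the row before left it, along the tool's axes as they then stand; what a row does not reach is not made up. A row lasts 1/12 s, in which the tool goes at most 41.7 mm and 7.16 degrees, less where a joint would pass 70% of its speed; a pose out of reach is approached as far as the arm can. A call is refused whole if a number of a shift passes 4.17 or a number of a turn 1, either way. A call with a gripper value outside its range is refused whole. The fingers move at their own pace and stop on an object; FORCE is the grip in N (left out, the last holds). Time passes only in rows, so rows that do not move let the fingers close. It gives the time, the measured TCP pose, the force and the opening at its end, in the units of the state.
- telemetry.state(): the state, without advancing time (a new reading comes with each control period).
- cams.grab_frame(name): name is "side" or "top" or "wrist"; returns a dict with "pixels" (384x512x3 uint8, red, green, blue), "mtx" (3x3 intrinsics, pixels), "rvec" (rotation vector, rad) and "tvec" (3), from world to camera coordinates, as OpenCV has them. Camera axes: x right, y down, z forward; pixel columns grow to the right and rows downward; lengths in mm; the calibration is good to about 2 mm. A picture is of the moment at which its call begins. There is no depth.
- env.job_done(): hands the job in, once; it reports no verdict.
The state is a dict: "time_s": time; "qpos": joint angles; "qvel": joint speeds; "effort": joint torques, N m; "ee_pos": TCP position; "ee_rot": TCP orientation; "force": force on the tool from outside, world axes, zero at the start; "torque": the same for the moment, N m; "gripper_width": finger opening in mm.
Only numpy, scipy, OpenCV 4.12 (cv2) and the standard library are available. Lean on these libraries where they do the work, as an engineer would, in place of code of your own. Each camera call takes 0.05 s, during which the arm holds its last target. There are 200 camera calls.

### The job

Set up the kiln shelf for a test firing: stand the square post in the middle of the red square mark and the round post in the middle of the blue round mark, and stand the blue cup midway between them, at the centre of the shelf. Then lay the dark setter bar as a level bridge over the cup, resting on both posts, centred between them and in line with the shelf, and last of all stand the cone pack upright on top of the bar, directly above the round post. Let go of everything and leave the glaze jar and the trimming tool where they are.

Things in the scene. Friction and masses are not known exactly. Their poses are not given: they have to be found in the camera images.
- kiln_shelf: Fixed pale grey refractory slab lying on the bench, 130 (its x) by 280 (its y) by 20 mm thick, its long side along its own y axis. Origin at the centre of its underside, z up; its top is 20 mm above the bench. It does not move. The two marks lie on its long centre line, 75 mm either side of its centre (150 mm apart); which mark is at which end changes.
- square_mark: Flat brick-red square, 52 by 52 mm, on top of the kiln shelf: where the square post goes. Only paint, nothing to bump into. Origin at its centre, on the shelf's top face; sides parallel to the shelf's.
- round_mark: Flat dark blue disc, 54 mm across, on top of the kiln shelf: where the round post goes. Only paint. Origin at its centre, on the shelf's top face.
- square_post: Loose cream-white upright kiln post, 40 by 40 mm in plan, 75 mm tall, about 200 g. Origin at the centre of its underside, z up, x and y square to its sides. Starts standing on the bench.
- round_post: Loose terracotta-orange upright cylindrical kiln post, 42 mm in diameter, 75 mm tall, about 180 g. Origin at the centre of its underside, z up. Starts standing on the bench.
- cup: Loose blue ceramic cup without handle, open at the top, 52 mm in outside diameter from 12 mm up (narrowing to 42 mm at the foot), 55 mm tall, wall 4 mm, about 90 g. Origin at the centre of its underside, z up. Starts upright on the bench.
- setter_bar: Loose dark, nearly black flat refractory bar, 50 (its x) by 220 (its y) by 14 mm thick, about 320 g, lying flat on the bench, roughly along the world's y. Origin at the centre of its underside, z up. Pick it up across its 50 mm width, at the middle of its length. It ends up lying on the posts' tops, 95 mm above the bench.
- cone_pack: Loose brown clay block, 28 (its x) by 60 (its y) by 20 mm tall, with three small pointed cones (white, yellow, green; 28 mm tall, 13 mm wide at the foot) standing in a row along its y on top, 48 mm tall in all, about 70 g. Origin at the centre of the block's underside, z up. Grip the block across its 28 mm width. On the bar it may lie along or across; the bar's top is 109 mm above the bench.
- glaze_jar: Bystander, loose: green jar with black lid, 52 mm in diameter, 64 mm tall, about 200 g, standing on the bench among the things to be moved. Origin at the centre of its underside. Leave it alone.
- trimming_tool: Bystander, loose: wooden-handled loop tool lying on the bench beside the kiln shelf, 178 mm long along its x (from -78 to +100 mm), 36 mm across the wire loop, 16 mm high. Origin on the underside near the middle of its length. Leave it alone.
Not all that is in view belongs to the job. Leave any purple look-alike of the square_post alone. What is shaped like the cup but yellow is not meant.

How it is judged:
By the outcome, as a careful person would: the job done as asked, in the order asked, and still so for the second after the job is handed in, with the robot touching nothing.
It also fails if it takes over 134 s, if anything falls off the work surface, if the arm or the gripper's body presses on something with over 40 N, if the wrist force passes 120 N, or if a joint passes its speed limit or range.

## Working session

There is one attempt and no reset: what is moved stays moved. The work goes in short steps, Python scripts to look and compute and a shell command to move; the robot and the scene stay as the last step left them, time stands still between calls to the robot, and variables do not carry over. Pictures are saved under pics/ and viewed, about 12 in all and at most 16, crops included, and the job is handed in when it is done.

```bash
mkdir -p pics; ls
cat > h.py <<'E'
import numpy as np, cv2
from workcell import telemetry, cams, env
def grab(n,save=None):
    f=cams.grab_frame(n)
    if save: cv2.imwrite('pics/'+save,cv2.cvtColor(np.asarray(f['pixels']),cv2.COLOR_RGB2BGR))
    return f
def ray(f,uv,z):
    R=cv2.Rodrigues(np.array(f['rvec'],float))[0]; t=np.array(f['tvec'],float).ravel()
    c=-R.T@t; d=R.T@np.linalg.inv(np.array(f['mtx']))@np.array([uv[0],uv[1],1.])
    return (c+d*(z-c[2])/d[2])
def proj(f,p):
    return cv2.projectPoints(np.array(p,float).reshape(-1,3),np.array(f['rvec'],float),np.array(f['tvec'],float),np.array(f['mtx'],float),None)[0].reshape(-1,2)
E
python3 - <<'E'
from h import *
import pickle
for n in ['top','side']:
    f=grab(n,n+'0.png'); pickle.dump(f,open(n+'0.pkl','wb'))
    R=cv2.Rodrigues(np.array(f['rvec'],float))[0]; print(n,-R.T@np.array(f['tvec']).ravel(),np.array(f['mtx'])[0,0])
print(telemetry.state())
E
```

```text
pics
top [ 344.69585936   57.42877573 1224.95490732] 437.464068416664
side [ 201.8692737  1082.32974714 1001.10802804] 459.8849883151977
{'time_s': 0.1, 'qpos': array([-6.87543556e+01,  1.83466644e+01,  8.96992987e+01, -2.29212302e-03,
        7.20433971e+01, -1.14514187e+00]), 'qvel': array([ 0.01314976, -0.08965089, -0.21808055,  0.10815639, -0.10984042,
       -0.07936671]), 'effort': array([-5.80706546e-04, -4.13332880e+01, -2.32509112e+01,  7.28117418e-02,
        4.21568099e-02, -3.97767246e-05]), 'ee_pos': array([ 218.87625274, -531.26321576,  235.218289  ]), 'ee_rot': array([-1.79910614e+02,  3.93055073e-04,  2.23914949e+01]), 'force': array([-0.29291796, -0.12997369,  0.27774284]), 'torque': array([-0.01525728,  0.02134212,  0.00755201]), 'gripper_width': 91.39589110988453}
```

View pics/top0.png

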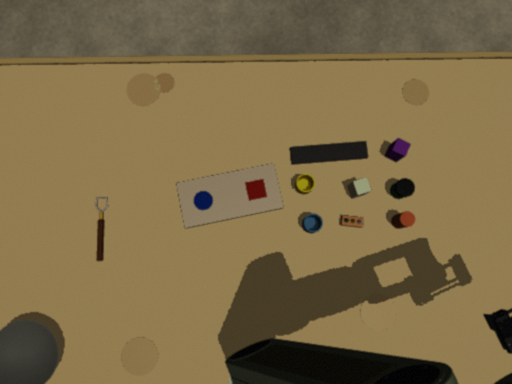

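View pics/side0.png

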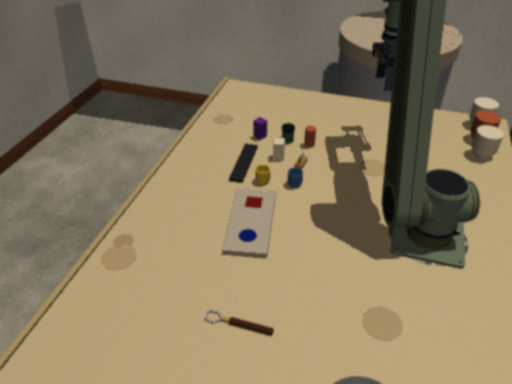

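The top view shows the shelf at about (230,196) with the blue mark at (203,200) and the red mark at (256,189). The bar is at (329,153) and the cone pack at (352,221).

Candidates:
- **Square post:** cream (361,187) or purple (398,149). Cream fits the description.
- **Cup:** blue (312,223) or yellow (304,184). Blue fits.
- **Round post:** orange (403,219). The object at (402,188) with the black lid is the jar.

I'll confirm these in one enlarged crop and measure.

Run:
```python
from h import *
import pickle
f=pickle.load(open('top0.pkl','rb')); im=np.asarray(f['pixels'])
c=cv2.resize(im[130:240,170:425],None,fx=3,fy=3,interpolation=cv2.INTER_CUBIC)
cv2.imwrite('pics/crop0.png',cv2.convertScaleAbs(c[...,::-1],alpha=1.5))
hsv=cv2.cvtColor(im,cv2.COLOR_RGB2HSV).astype(int); H,S,V=hsv[...,0],hsv[...,1],hsv[...,2]
for n,(u,v) in dict(blue=(203,200),red=(256,189),shelf=(230,196),table=(330,190),cream=(362,185),orange=(405,218),cup=(304+3,224),bar=(329,153),cone=(348,222)).items(): print(n,hsv[v,u])
```

```text
blue [114 220  72]
red [  2 227  90]
shelf [ 19  77 139]
table [ 20 118 147]
cream [ 34  61 155]
orange [  9 201 127]
cup [101 135  91]
bar [18 47 27]
cone [ 14 162 124]
```

View pics/crop0.png

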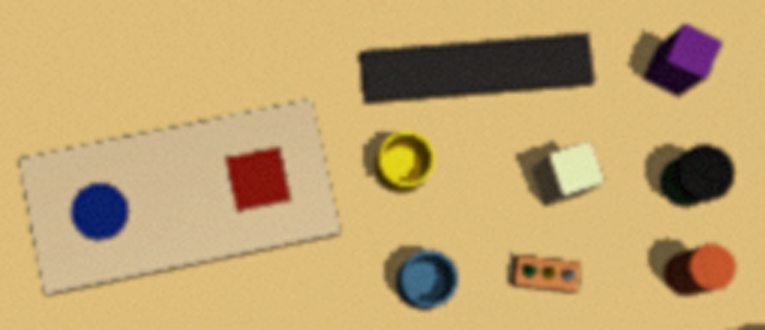

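The crop confirms it: the cream top is at (576,168), blue cup (427,278), orange top (712,267), bar (477,68) and cone pack (545,274). The purple block, yellow cup and black-lidded jar stay put. Next I'll measure.

```bash
cat > meas.py <<'E'
from h import *
def blob(m,box,sc=8):
    u0,v0,u1,v1=box; mm=np.zeros(m.shape,np.uint8); mm[v0:v1,u0:u1]=m[v0:v1,u0:u1]
    n,l,s,c=cv2.connectedComponentsWithStats(mm)
    i=1+np.argmax(s[1:,4]); k=(l==i).astype(np.uint8)
    cnt=max(cv2.findContours(k,cv2.RETR_EXTERNAL,cv2.CHAIN_APPROX_NONE)[0],key=cv2.contourArea)
    return s[i,4],c[i],cnt[:,0,:].astype(float)
def rect(f,cnt,z):
    P=np.array([ray(f,p,z)[:2] for p in cnt],np.float32)
    (c,(w,h),a)=cv2.minAreaRect(P)
    if w<h: a+=90; w,h=h,w   # a: long side direction from x
    return np.round(c,1),round(w,1),round(h,1),round((a+90)%180-90,1)
E
python3 - <<'E'
from meas import *
import pickle
f=pickle.load(open('top0.pkl','rb')); im=np.asarray(f['pixels'])
hsv=cv2.cvtColor(cv2.GaussianBlur(im,(3,3),0),cv2.COLOR_RGB2HSV).astype(int); H,S,V=[hsv[...,i] for i in range(3)]
def show(n,m,box,z):
    a,c,cnt=blob(m.astype(np.uint8),box); r=rect(f,cnt,z)
    print(n,a,'px',np.round(c,1),'world',np.round(ray(f,c,z)[:2],1),'rect',r)
show('blue',(abs(H-114)<12)&(S>150),(170,150,290,235),20)
show('red',((H<8)|(H>172))&(S>175),(170,150,290,235),20)
show('shelf',(S<97)|(S>165),(172,160,288,232),20)
show('cream',(S<95)&(V>110)&(H>24),(345,172,376,200),75)
show('orange',(S>150)&(V>95),(385,205,420,232),75)
show('cup',(abs(H-103)<14)&(S>90),(296,210,326,236),55)
show('bar',(V<75),(280,135,380,170),14)
show('cone',(S>145)|(V<90),(338,212,368,230),20)
E
```

```text
blue 227 px [202.8 200.1] world [515.5 174.4] rect (array([515.8, 173.7]), 45.0, 44.4, -0.5)
red 280 px [255.6 189.2] world [543.3  27.1] rect (array([543.4,  27.1]), 47.2, 47.0, 10.9)
shelf 4225 px [226.8 195.6] world [526.8 107.5] rect (array([528.9, 100.8]), 280.0, 130.7, -79.4)
cream 201 px [361.9 185.7] world [ 538.3 -256.5] rect (array([ 538.3, -256.5]), 38.8, 37.9, 15.0)
orange 177 px [407.4 218.6] world [ 447.5 -372.6] rect (array([ 447.5, -373. ]), 40.3, 34.7, -4.0)
cup 240 px [311.6 222.8] world [ 443.2 -120.5] rect (array([ 442.7, -120.3]), 46.1, 43.1, 88.8)
bar 1300 px [328.1 152.3] world [ 646.9 -182.2] rect (array([ 647.2, -182.7]), 219.4, 49.7, -86.4)
cone 203 px [350.2 220.6] world [ 449.9 -233.4] rect (array([ 449.7, -234.6]), 64.0, 26.4, 83.1)
```

```bash
cat > go.py <<'E'
import sys; from h import *
s=telemetry.state(); p=np.array(s['ee_pos']); y=s['ee_rot'][2]; t=np.array([float(a) for a in sys.argv[1:5]])
d=t[:3]-p; a=np.radians(y)
c,sn=np.cos(a),np.sin(a)
print('t %.1f pose'%s['time_s'],p.round(1),np.round(s['ee_rot'],1),'w',round(s['gripper_width'],1),'F',np.round(s['force'],1))
print('shift first: x %.2f y %.2f z %.2f cm'%((d[0]*c+d[1]*sn)/10,(d[0]*sn-d[1]*c)/10,-d[2]/10),'then yaw units %.2f'%(-(((t[3]-y)+180)%360-180)/5))
b=np.radians(t[3]);c,sn=np.cos(b),np.sin(b)
print('or after turn: x %.2f y %.2f'%((d[0]*c+d[1]*sn)/10,(d[0]*sn-d[1]*c)/10))
E
python3 go.py 538.3 -256.5 180 105
```

```text
t 0.1 pose [ 218.9 -531.3  235.2] [-179.9    0.    22.4] w 91.4 F [-0.3 -0.1  0.3]
shift first: x 40.00 y -13.24 z 5.52 cm then yaw units -16.52
or after turn: x 18.27 y 37.97
```

```bash
python3 -m inch '[{"x":3.3,"y":-1.1},{"x":3.3,"y":-1.1},{"x":3.3,"y":-1.1},{"x":3.3,"y":-1.1},{"x":3.3,"y":-1.1},{"x":3.3,"y":-1.1},{"x":3.3,"y":-1.1},{"x":3.3,"y":-1.1},{"x":3.3,"y":-1.1},{"x":3.3,"y":-1.1},{"x":3.3,"y":-1.1},{"x":3.7,"y":-1.1}]' 30
python3 -m inch '[{"yaw":-1,"z":0.5},{"yaw":-1,"z":0.5},{"yaw":-1,"z":0.5},{"yaw":-1,"z":0.5},{"yaw":-1,"z":0.5},{"yaw":-1,"z":0.5},{"yaw":-1,"z":0.5},{"yaw":-1,"z":0.5},{"yaw":-1,"z":0.5},{"yaw":-1,"z":0.5},{"yaw":-1,"z":0.5},{"yaw":-1}]' 
python3 -m inch '[{"yaw":-1},{"yaw":-1},{"yaw":-1},{"yaw":-1},{"yaw":-0.5},{},{}]' 
python3 go.py 538.3 -256.5 180 105
python3 - <<'E'
from h import *
import pickle
f=grab('wrist','w1.png'); pickle.dump(f,open('w1.pkl','wb'))
R=cv2.Rodrigues(np.array(f['rvec'],float))[0]; print(-R.T@np.array(f['tvec']).ravel(),R.round(2),f['mtx'])
E
```

```text
t 0.1 pose [ 218.9 -531.3  235.2] [-179.9    0.    22.4] w 91.4 F [-0.3 -0.1  0.3]
shift first: x 40.00 y -13.24 z 5.52 cm then yaw units -16.52
or after turn: x 18.27 y 37.97
[ 279.82744243 -506.06695957  382.96457452] [[ 0.38 -0.92 -0.  ]
 [-0.9  -0.37  0.24]
 [-0.22 -0.09 -0.97]] [[319.2620919   0.        255.8889165]
 [  0.        319.2620919 190.090794 ]
 [  0.          0.          1.       ]]invalid input
invalid input
invalid input
```

View pics/w1.png

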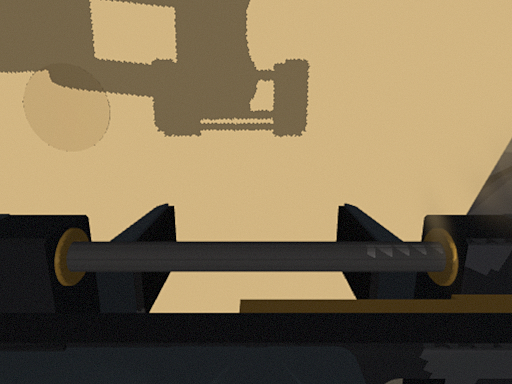

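The arm did not move, so the wrist picture shows only bench and the gripper fingers. Most likely each row needs all five keys.

```bash
python3 -m inch '[{"x":3.3,"y":-1.1,"z":0,"yaw":0,"gripper":1}]' 30; python3 -m inch '[{"x":3.3,"y":-1.1,"z":0,"yaw":0}]'; python3 -m inch '[{"x":3.3,"y":-1.1,"z":0,"yaw":0,"gripper":1}]'; python3 -m inch --help
```

```text
time_s: 0.23
ee_pos: [242.6, -511.6, 235.3]
ee_rot: [179.9, 0.2, 22.1]
force: [0.5, -0.8, 0.8]
gripper_width: 91.1
time_s: 0.32
ee_pos: [271.2, -486.3, 235.4]
ee_rot: [-180.0, 0.0, 22.2]
force: [-0.0, -0.0, 0.2]
gripper_width: 91.3invalid input
invalid input: not JSON, or not a number
```

```bash
python3 -m inch '[{"x":3.3,"y":-1.1,"z":0,"yaw":0,"gripper":1},{"x":3.3,"y":-1.1,"z":0,"yaw":0,"gripper":1},{"x":3.3,"y":-1.1,"z":0,"yaw":0,"gripper":1},{"x":3.3,"y":-1.1,"z":0,"yaw":0,"gripper":1},{"x":3.3,"y":-1.1,"z":0,"yaw":0,"gripper":1},{"x":3.3,"y":-1.1,"z":0,"yaw":0,"gripper":1},{"x":3.3,"y":-1.1,"z":0,"yaw":0,"gripper":1},{"x":3.3,"y":-1.1,"z":0,"yaw":0,"gripper":1},{"x":3.3,"y":-1.1,"z":0,"yaw":0,"gripper":1},{"x":3.6,"y":-1.1,"z":0,"yaw":0,"gripper":1}]' >/dev/null
python3 -m inch '[{"x":0,"y":0,"z":0.5,"yaw":-1,"gripper":1},{"x":0,"y":0,"z":0.5,"yaw":-1,"gripper":1},{"x":0,"y":0,"z":0.5,"yaw":-1,"gripper":1},{"x":0,"y":0,"z":0.5,"yaw":-1,"gripper":1},{"x":0,"y":0,"z":0.5,"yaw":-1,"gripper":1},{"x":0,"y":0,"z":0.5,"yaw":-1,"gripper":1},{"x":0,"y":0,"z":0.5,"yaw":-1,"gripper":1},{"x":0,"y":0,"z":0.5,"yaw":-1,"gripper":1},{"x":0,"y":0,"z":0.5,"yaw":-1,"gripper":1},{"x":0,"y":0,"z":0.5,"yaw":-1,"gripper":1},{"x":0,"y":0,"z":0.5,"yaw":-1,"gripper":1},{"x":0,"y":0,"z":0,"yaw":-1,"gripper":1}]' >/dev/null
python3 -m inch '[{"x":0,"y":0,"z":0,"yaw":-1,"gripper":1},{"x":0,"y":0,"z":0,"yaw":-1,"gripper":1},{"x":0,"y":0,"z":0,"yaw":-1,"gripper":1},{"x":0,"y":0,"z":0,"yaw":-1,"gripper":1},{"x":0,"y":0,"z":0,"yaw":-0.5,"gripper":1},{"x":0,"y":0,"z":0,"yaw":0,"gripper":1},{"x":0,"y":0,"z":0,"yaw":0,"gripper":1}]' >/dev/null 
python3 go.py 538.3 -256.5 180 105
python3 - <<'E'
from h import *
import pickle
f=grab('wrist','w2.png'); pickle.dump(f,open('w2.pkl','wb'))
R=cv2.Rodrigues(np.array(f['rvec'],float))[0]; print(-R.T@np.array(f['tvec']).ravel())
E
```

```text
t 2.7 pose [ 537.5 -257.5  180.7] [-180.    -0.   104.8] w 91.2 F [-0.4 -0.1 -0.8]
shift first: x 0.08 y 0.10 z 0.07 cm then yaw units -0.04
or after turn: x 0.08 y 0.10
[ 519.53178349 -192.9884342   328.4606135 ]
```

View pics/w2.png

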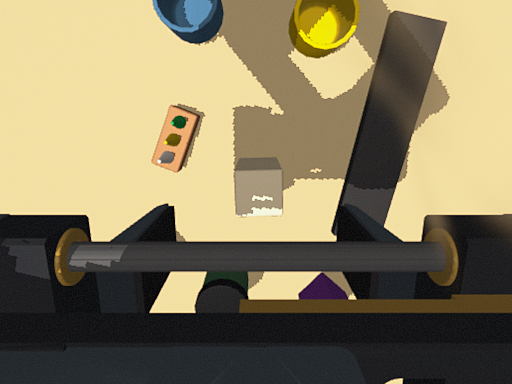

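The wrist view shows the cream post's top face at about columns 235–283, rows 170–216, centred between the fingers. I'll cast rays from here to check it and the neighbours.

Run:
```python
from meas import *
import pickle
f=pickle.load(open('w2.pkl','rb')); im=np.asarray(f['pixels'])
for uv in [(235,170),(283,170),(283,216),(236,216),(259,193)]: print(ray(f,uv,75).round(1))
hsv=cv2.cvtColor(im,cv2.COLOR_RGB2HSV).astype(int); H,S,V=[hsv[...,i] for i in range(3)]
a,c,cnt=blob(((H<16)&(S>110)&(V>60)|(V<100)&(abs(H-60)<30)).astype(np.uint8),(148,100,205,175)); print('cone',a,c,rect(f,cnt,20))
```

```text
[ 514.7 -241.5   75. ]
[ 552.1 -231.7   75. ]
[ 562.8 -269.1   75. ]
[ 524.9 -279.1   75. ]
[ 538.3 -255.1   75. ]
cone 1510 [176.05761589 136.23907285] (array([ 451. , -237.8]), 60.2, 29.7, 82.6)
```

```bash
python3 -m inch '[{"x":0.15,"y":0.12,"z":2,"yaw":0,"gripper":1},{"x":0,"y":0,"z":2.5,"yaw":0,"gripper":1},{"x":0,"y":0,"z":2.5,"yaw":0,"gripper":1},{"x":0,"y":0,"z":2.5,"yaw":0,"gripper":1},{"x":0,"y":0,"z":2,"yaw":0,"gripper":1},{"x":0,"y":0,"z":1.5,"yaw":0,"gripper":1},{"x":0,"y":0,"z":0,"yaw":0,"gripper":1},{"x":0,"y":0,"z":0,"yaw":0,"gripper":-1},{"x":0,"y":0,"z":0,"yaw":0,"gripper":-1},{"x":0,"y":0,"z":0,"yaw":0,"gripper":-1},{"x":0,"y":0,"z":0,"yaw":0,"gripper":-1},{"x":0,"y":0,"z":0,"yaw":0,"gripper":-1}]' 30
python3 -m inch '[{"x":0,"y":0,"z":0,"yaw":0,"gripper":-1},{"x":0,"y":0,"z":0,"yaw":0,"gripper":-1},{"x":0,"y":0,"z":0,"yaw":0,"gripper":-1},{"x":0,"y":0,"z":0,"yaw":0,"gripper":-1}]'
```

```text
time_s: 3.78
ee_pos: [539.0, -256.1, 52.0]
ee_rot: [179.9, 0.1, 104.9]
force: [0.2, -0.0, -0.6]
gripper_width: 60.9
time_s: 4.12
ee_pos: [538.6, -255.9, 51.2]
ee_rot: [180.0, 0.0, 104.9]
force: [-0.0, -0.7, 0.6]
gripper_width: 40.1
```

```bash
python3 -m inch '[{"x":0,"y":0,"z":-1.5,"yaw":0,"gripper":-1},{"x":0,"y":0,"z":-2.5,"yaw":0,"gripper":-1},{"x":0,"y":0,"z":-3,"yaw":0,"gripper":-1},{"x":0,"y":0,"z":-3,"yaw":0.86,"gripper":-1},{"x":1.5,"y":0.3,"z":0,"yaw":0,"gripper":-1},{"x":2.5,"y":0.5,"z":0,"yaw":0,"gripper":-1},{"x":3.5,"y":0.7,"z":0,"yaw":0,"gripper":-1},{"x":3.5,"y":0.7,"z":0,"yaw":0,"gripper":-1},{"x":3.5,"y":0.7,"z":0,"yaw":0,"gripper":-1},{"x":3.5,"y":0.7,"z":0,"yaw":0,"gripper":-1},{"x":3.5,"y":0.7,"z":0,"yaw":0,"gripper":-1},{"x":3.5,"y":0.7,"z":0,"yaw":0,"gripper":-1}]'
python3 -m inch '[{"x":2.2,"y":0.5,"z":0,"yaw":0,"gripper":-1},{"x":0.5,"y":0.1,"z":0,"yaw":0,"gripper":-1},{"x":0,"y":0,"z":0,"yaw":0,"gripper":-1},{"x":0,"y":0,"z":0,"yaw":0,"gripper":-1}]' >/dev/null
python3 go.py 543.2 27 72 100.6
python3 - <<'E'
from h import *
import pickle
for n in ['wrist','top']:
    f=grab(n,n+'3.png'); pickle.dump(f,open(n+'3.pkl','wb'))
E
```

```text
time_s: 5.12
ee_pos: [540.3, 1.1, 149.7]
ee_rot: [-179.9, -0.0, 100.6]
force: [1.6, -0.1, -2.7]
gripper_width: 39.6
t 5.5 pose [542.   26.4 150.2] [-179.9    0.   100.7] w 39.6 F [ 0.7  0.9 -2.1]
shift first: x 0.03 y 0.13 z 7.82 cm then yaw units 0.01
or after turn: x 0.03 y 0.13
```

View pics/wrist3.png

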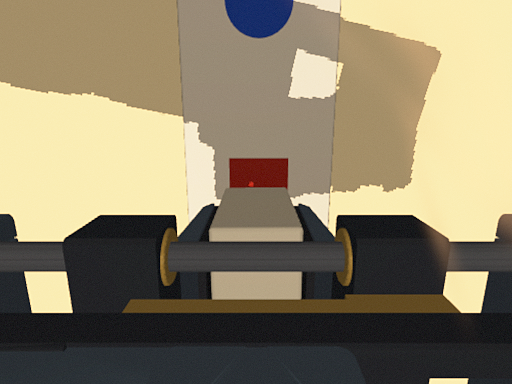

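The wrist view shows the held post square to the jaws over the red mark, whose far edge is at row 158, columns 229–288. The blue disc's cut-off bottom is at about (259,38). I'll work out the offsets.

Run:
```python
from h import *
import pickle
f=pickle.load(open('wrist3.pkl','rb'))
tcp=np.array([542.,26.4]); a=np.radians(100.65); X=np.array([np.cos(a),np.sin(a)]); Y=np.array([np.sin(a),-np.cos(a)])
def rel(n,uv,z):
    p=ray(f,uv,z)[:2]; print(n,p.round(1),'tool',np.round([(p-tcp)@X,(p-tcp)@Y],1))
rel('red L',(229,158),20); rel('red R',(288,158),20); rel('blue low',(259,38.5),20); 
rel('shelfL',(183,100),20); rel('shelfR',(336,100),20)
rel('post bot L',(219,187),99);rel('post bot R',(290,187),99);rel('post top L',(211,228),174);rel('post top R',(301,228),174)
```

```text
red L [512.5  48.7] tool [ 27.4 -24.9]
red R [563.2  58.3] tool [27.4 26.7]
blue low [520.2 148.3] tool [123.8   1.1]
shelfL [466.5  89.8] tool [ 76.3 -62.5]
shelfR [592.5 113.5] tool [76.3 65.8]
post bot L [513.9  41.5] tool [ 20.  -24.8]
post bot R [558.6  49.9] tool [20.  20.7]
post top L [519.1  42.9] tool [ 20.4 -19.5]
post top R [555.5  49.7] tool [20.5 17.6]
```

```bash
python3 -m inch '[{"x":0.08,"y":0.16,"z":1.5,"yaw":0,"gripper":-1},{"x":0,"y":0,"z":2,"yaw":0,"gripper":-1},{"x":0,"y":0,"z":2,"yaw":0,"gripper":-1},{"x":0,"y":0,"z":1.2,"yaw":0,"gripper":-1},{"x":0,"y":0,"z":0.6,"yaw":0,"gripper":-1},{"x":0,"y":0,"z":0.3,"yaw":0,"gripper":-1},{"x":0,"y":0,"z":0.2,"yaw":0,"gripper":-1},{"x":0,"y":0,"z":0,"yaw":0,"gripper":-1},{"x":0,"y":0,"z":0,"yaw":0,"gripper":-1}]'
```

```text
time_s: 6.3
ee_pos: [544.6, 27.6, 73.7]
ee_rot: [179.9, 0.0, 100.6]
force: [-0.2, 0.5, -1.7]
gripper_width: 40.2
```

```bash
python3 -m inch '[{"x":0,"y":-0.03,"z":0.15,"yaw":0,"gripper":-1},{"x":0,"y":0,"z":0.08,"yaw":0,"gripper":-1},{"x":0,"y":0,"z":0,"yaw":0,"gripper":-1},{"x":0,"y":0,"z":0,"yaw":0,"gripper":-1}]'
```

```text
time_s: 6.63
ee_pos: [544.1, 27.8, 71.2]
ee_rot: [179.9, 0.0, 100.6]
force: [-0.3, -0.7, 1.1]
gripper_width: 40.1
```

```bash
python3 -m inch '[{"x":0,"y":0,"z":0,"yaw":0,"gripper":1},{"x":0,"y":0,"z":0,"yaw":0,"gripper":1},{"x":0,"y":0,"z":0,"yaw":0,"gripper":1},{"x":0,"y":0,"z":0,"yaw":0,"gripper":1},{"x":0,"y":0,"z":-1,"yaw":0,"gripper":1},{"x":0,"y":0,"z":-2.5,"yaw":0,"gripper":1},{"x":0,"y":0,"z":-3,"yaw":0,"gripper":1},{"x":0,"y":0,"z":-3,"yaw":0,"gripper":0.4},{"x":-2,"y":-0.9,"z":-1,"yaw":0,"gripper":0.4},{"x":-3.7,"y":-1.7,"z":0,"yaw":0,"gripper":0.4},{"x":-3.7,"y":-1.7,"z":0,"yaw":0,"gripper":0.4},{"x":-3.7,"y":-1.7,"z":0,"yaw":0,"gripper":0.4}]'
python3 -m inch '[{"x":-3.7,"y":-1.7,"z":0,"yaw":0,"gripper":0.4},{"x":-3.7,"y":-1.7,"z":0,"yaw":0,"gripper":0.4},{"x":-3.7,"y":-1.7,"z":0,"yaw":0,"gripper":0.4},{"x":-3.7,"y":-1.7,"z":0,"yaw":0,"gripper":0.4},{"x":-3.7,"y":-1.7,"z":0,"yaw":0,"gripper":0.4},{"x":-3.7,"y":-1.5,"z":0,"yaw":0,"gripper":0.4},{"x":-2,"y":-0.7,"z":0,"yaw":0,"gripper":0.4},{"x":0,"y":0,"z":0,"yaw":0,"gripper":0.4},{"x":0,"y":0,"z":0,"yaw":0,"gripper":0.4},{"x":0,"y":0,"z":0,"yaw":0,"gripper":0.4}]'
python3 go.py 447.5 -372.6 180 100.6
python3 - <<'E'
from h import *
import pickle
f=grab('wrist','w4.png'); pickle.dump(f,open('w4.pkl','wb'))
E
```

```text
time_s: 7.63
ee_pos: [508.5, -113.2, 177.0]
ee_rot: [179.9, 0.1, 100.7]
force: [0.5, -0.3, -1.0]
gripper_width: 63.9
time_s: 8.47
ee_pos: [448.1, -368.8, 175.9]
ee_rot: [180.0, -0.0, 100.6]
force: [0.3, -0.7, -0.4]
gripper_width: 64.0
t 8.5 pose [ 448.1 -368.8  175.9] [180.   -0.  100.6] w 64.0 F [ 0.3 -0.7 -0.4]
shift first: x -0.36 y -0.13 z -0.41 cm then yaw units -0.00
or after turn: x -0.36 y -0.13
```

View pics/w4.png

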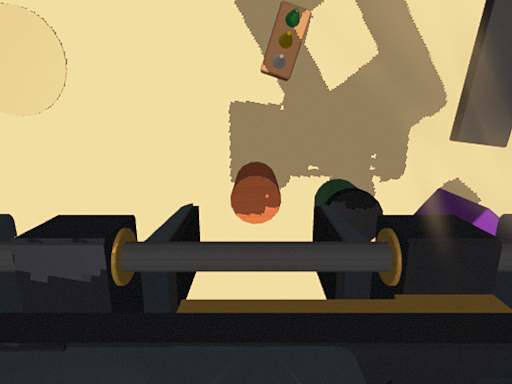

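The orange top disc is centred at about (256,199). The jar lid is at about (353,208), near the right finger, so I'll check the clearance.

Run:
```python
from meas import *
import pickle
f=pickle.load(open('w4.pkl','rb')); im=np.asarray(f['pixels'])
tcp=np.array([448.1,-368.8]); a=np.radians(100.6); X=np.array([np.cos(a),np.sin(a)]); Y=np.array([np.sin(a),-np.cos(a)])
def rel(n,uv,z):
    p=ray(f,uv,z)[:2]; print(n,p.round(1),'tool',np.round([(p-tcp)@X,(p-tcp)@Y],1))
rel('c',(256,199),75); rel('L',(231,199),75); rel('R',(281,199),75); rel('bot',(256,223),75)
rel('jarR',(379,208),64); rel('jar bot',(353,230),64); rel('jar foot left',(315,193),15)
```

```text
c [ 447.4 -370.6] tool [-1.6 -1. ]
L [ 427.5 -374.3] tool [ -1.6 -21.2]
R [ 467.2 -366.9] tool [-1.6 19.2]
bot [ 451.2 -390.7] tool [-22.1  -1. ]
jarR [ 552.1 -362.1] tool [-12.6 103.4]
jar bot [ 535.4 -385.4] tool [-32.4  82.8]
jar foot left [ 507.1 -369.9] tool [-11.9  57.8]
```

```bash
python3 -m inch '[{"x":-0.2,"y":-0.1,"z":1.5,"yaw":0,"gripper":0.23},{"x":0,"y":0,"z":2.5,"yaw":0,"gripper":0.23},{"x":0,"y":0,"z":2.5,"yaw":0,"gripper":0.23},{"x":0,"y":0,"z":2.5,"yaw":0,"gripper":0.23},{"x":0,"y":0,"z":2,"yaw":0,"gripper":0.23},{"x":0,"y":0,"z":1.5,"yaw":0,"gripper":0.23},{"x":0,"y":0,"z":0,"yaw":0,"gripper":0.23},{"x":0,"y":0,"z":0,"yaw":0,"gripper":-1},{"x":0,"y":0,"z":0,"yaw":0,"gripper":-1},{"x":0,"y":0,"z":0,"yaw":0,"gripper":-1},{"x":0,"y":0,"z":0,"yaw":0,"gripper":-1},{"x":0,"y":0,"z":0,"yaw":0,"gripper":-1}]' 30
python3 go.py 515.6 174.4 150 100.6
```

```text
time_s: 9.52
ee_pos: [448.4, -372.0, 52.1]
ee_rot: [179.9, 0.1, 100.6]
force: [1.0, 2.1, 4.2]
gripper_width: 41.7
t 9.5 pose [ 448.4 -372.    52.1] [1.799e+02 1.000e-01 1.006e+02] w 41.7 F [1.  2.1 4.2]
shift first: x 52.48 y 16.64 z -9.79 cm then yaw units -0.00
or after turn: x 52.47 y 16.66
```

```bash
python3 -m inch '[{"x":0,"y":0,"z":0,"yaw":0,"gripper":-1},{"x":0,"y":0,"z":-1.5,"yaw":0,"gripper":-1},{"x":0,"y":0,"z":-2.8,"yaw":0,"gripper":-1},{"x":0,"y":0,"z":-3,"yaw":0,"gripper":-1},{"x":0,"y":0,"z":-3,"yaw":0,"gripper":-1},{"x":2,"y":0.63,"z":-2,"yaw":0,"gripper":-1},{"x":3.5,"y":1.11,"z":0,"yaw":0,"gripper":-1},{"x":3.5,"y":1.11,"z":0,"yaw":0,"gripper":-1},{"x":3.5,"y":1.11,"z":0,"yaw":0,"gripper":-1},{"x":3.5,"y":1.11,"z":0,"yaw":0,"gripper":-1},{"x":3.5,"y":1.11,"z":0,"yaw":0,"gripper":-1},{"x":3.5,"y":1.11,"z":0,"yaw":0,"gripper":-1}]'
python3 -m inch '[{"x":3.5,"y":1.11,"z":0,"yaw":0,"gripper":-1},{"x":3.5,"y":1.11,"z":0,"yaw":0,"gripper":-1},{"x":3.5,"y":1.11,"z":0,"yaw":0,"gripper":-1},{"x":3.5,"y":1.11,"z":0,"yaw":0,"gripper":-1},{"x":3.5,"y":1.11,"z":0,"yaw":0,"gripper":-1},{"x":3.5,"y":1.11,"z":0,"yaw":0,"gripper":-1},{"x":3.5,"y":1.11,"z":0,"yaw":0,"gripper":-1},{"x":3.5,"y":1.11,"z":0,"yaw":0,"gripper":-1},{"x":1.5,"y":0.48,"z":0,"yaw":0,"gripper":-1},{"x":0,"y":0,"z":0,"yaw":0,"gripper":-1},{"x":0,"y":0,"z":0,"yaw":0,"gripper":-1}]'
python3 go.py 515.6 174.4 150 100.6
python3 - <<'E'
from h import *
import pickle
f=grab('wrist','w5.png'); pickle.dump(f,open('w5.pkl','wb'))
f=grab('top','t5.png'); pickle.dump(f,open('t5.pkl','wb'))
E
```

```text
time_s: 10.52
ee_pos: [476.3, -130.8, 173.6]
ee_rot: [-180.0, 0.0, 100.6]
force: [-0.3, 0.5, -1.1]
gripper_width: 41.2
time_s: 11.43
ee_pos: [514.3, 175.2, 173.2]
ee_rot: [-179.9, 0.1, 100.7]
force: [0.5, -0.5, -1.0]
gripper_width: 41.8
t 11.4 pose [514.3 175.2 173.2] [-1.799e+02  1.000e-01  1.007e+02] w 41.8 F [ 0.5 -0.5 -1. ]
shift first: x -0.10 y 0.12 z 2.32 cm then yaw units 0.02
or after turn: x -0.10 y 0.12
```

View pics/w5.png

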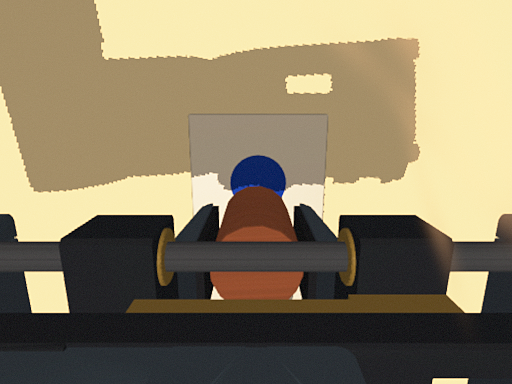

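The blue disc shows above the held orange post: its far edge is at about (258,155) and it spans columns 231–286. The post's near-bottom edge is at about (257,185).

Run:
```python
from h import *
import pickle
f=pickle.load(open('w5.pkl','rb'))
tcp=np.array([514.3,175.2]); a=np.radians(100.65); X=np.array([np.cos(a),np.sin(a)]); Y=np.array([np.sin(a),-np.cos(a)])
def rel(n,uv,z):
    p=ray(f,uv,z)[:2]; print(n,p.round(1),'tool',np.round([(p-tcp)@X,(p-tcp)@Y],1))
rel('far -27',(258.5,155),20); rel('L',(231,181),20); rel('R',(286.5,181),20)
rel('shelf far L -65',(190,114),20); rel('R',(327.5,114),20)
rel('post bot far -21',(257,185.5),121); rel('post top far',(257,226),196)
```

```text
far -27 [510.4 201.8] tool [26.8  1.1]
L [489.1 172.1] tool [  1.7 -25.3]
R [541.7 182.1] tool [ 1.7 28.2]
shelf far L -65 [441.6 227.1] tool [ 64.5 -61.8]
R [565.5 250.6] tool [64.6 64.2]
post bot far -21 [510.  195.4] tool [20.7 -0.5]
post top far [509.8 195.6] tool [20.9 -0.6]
```

```bash
python3 -m inch '[{"x":-0.03,"y":0.15,"z":1.5,"yaw":0,"gripper":-1},{"x":0,"y":0,"z":2.5,"yaw":0,"gripper":-1},{"x":0,"y":0,"z":2.5,"yaw":0,"gripper":-1},{"x":0,"y":0,"z":1.8,"yaw":0,"gripper":-1},{"x":0,"y":0,"z":1,"yaw":0,"gripper":-1},{"x":0,"y":0,"z":0.5,"yaw":0,"gripper":-1},{"x":0,"y":0,"z":0.2,"yaw":0,"gripper":-1},{"x":0,"y":0,"z":0.1,"yaw":0,"gripper":-1},{"x":0,"y":0,"z":0,"yaw":0,"gripper":-1},{"x":0,"y":0,"z":0,"yaw":0,"gripper":-1}]'
python3 -m inch '[{"x":0,"y":0,"z":0,"yaw":0,"gripper":-1},{"x":0,"y":0,"z":0,"yaw":0,"gripper":-1}]'
```

```text
time_s: 12.37
ee_pos: [516.9, 175.0, 73.6]
ee_rot: [179.9, -0.0, 100.6]
force: [0.4, 0.7, -1.9]
gripper_width: 42.0
time_s: 12.53
ee_pos: [516.5, 175.0, 73.3]
ee_rot: [179.9, -0.0, 100.6]
force: [-0.6, -0.2, -2.2]
gripper_width: 41.5
```

```bash
python3 -m inch '[{"x":0,"y":-0.05,"z":0.15,"yaw":0,"gripper":-1},{"x":0,"y":0,"z":0.05,"yaw":0,"gripper":-1},{"x":0,"y":0,"z":0,"yaw":0,"gripper":-1},{"x":0,"y":0,"z":0,"yaw":0,"gripper":-1}]'
```

```text
time_s: 12.87
ee_pos: [516.4, 175.1, 72.1]
ee_rot: [179.9, -0.0, 100.6]
force: [-1.8, -0.8, 7.4]
gripper_width: 41.6
```

```bash
python3 -m inch '[{"x":0,"y":0,"z":0,"yaw":0,"gripper":0.6},{"x":0,"y":0,"z":0,"yaw":0,"gripper":0.6},{"x":0,"y":0,"z":0,"yaw":0,"gripper":0.6},{"x":0,"y":0,"z":0,"yaw":0,"gripper":0.6},{"x":0,"y":0,"z":-1,"yaw":0,"gripper":0.6},{"x":0,"y":0,"z":-2.5,"yaw":0,"gripper":0.6},{"x":0,"y":0,"z":-3,"yaw":0,"gripper":0.6},{"x":0,"y":0,"z":-3,"yaw":0,"gripper":0.6},{"x":-2,"y":-0.9,"z":-1.5,"yaw":0,"gripper":0.6},{"x":-3.7,"y":-1.7,"z":0,"yaw":0,"gripper":0.6},{"x":-3.7,"y":-1.7,"z":0,"yaw":0,"gripper":0.6},{"x":-3.7,"y":-1.7,"z":0,"yaw":0,"gripper":0.6}]'
python3 -m inch '[{"x":-3.7,"y":-1.7,"z":0,"yaw":0,"gripper":0.6},{"x":-3.7,"y":-1.7,"z":0,"yaw":0,"gripper":0.6},{"x":-3.7,"y":-1.7,"z":0,"yaw":0,"gripper":0.6},{"x":-2.5,"y":-1.1,"z":0,"yaw":0,"gripper":0.6},{"x":-1,"y":-0.4,"z":0,"yaw":0,"gripper":0.6},{"x":0,"y":0,"z":0,"yaw":0,"gripper":0.6},{"x":0,"y":0,"z":0,"yaw":0,"gripper":0.6},{"x":0,"y":0,"z":0,"yaw":0,"gripper":0.6}]'
python3 go.py 442.9 -120.4 180 100.6
python3 - <<'E'
from meas import *
import pickle
f=grab('wrist','w6.png'); pickle.dump(f,open('w6.pkl','wb'))
im=np.asarray(f['pixels']);s=telemetry.state(); tcp=s['ee_pos'][:2]; a=np.radians(s['ee_rot'][2]); X=np.array([np.cos(a),np.sin(a)]); Y=np.array([np.sin(a),-np.cos(a)])
hsv=cv2.cvtColor(im,cv2.COLOR_RGB2HSV).astype(int); H,S,V=[hsv[...,i] for i in range(3)]
a,c,cnt=blob(((abs(H-103)<14)&(S>70)).astype(np.uint8),(150,80,400,240)); print(a,c,cnt.min(0),cnt.max(0))
u0,u1=cnt[:,0].min(),cnt[:,0].max()
p=ray(f,((u0+u1)/2,cnt[:,1].max()),55)[:2]; print('near rim',p,(p-tcp)@X+26,(p-tcp)@Y)
E
```

```text
time_s: 13.87
ee_pos: [480.4, 33.9, 181.7]
ee_rot: [179.9, 0.0, 100.7]
force: [-0.0, -0.1, 0.0]
gripper_width: 73.2
time_s: 14.53
ee_pos: [443.1, -119.5, 180.8]
ee_rot: [180.0, -0.0, 100.6]
force: [-0.0, 0.8, 0.4]
gripper_width: 72.9
t 14.5 pose [ 443.1 -119.5  180.8] [180.   -0.  100.6] w 72.9 F [-0.   0.8  0.4]
shift first: x -0.08 y -0.04 z 0.08 cm then yaw units 0.01
or after turn: x -0.08 y -0.04
2714 [256.75055269 189.93551953] [229. 159.] [285. 220.]
near rim [ 448.28962055 -147.21173257] -2.3372331839581477 -0.12462092855623644
```

View pics/w6.png

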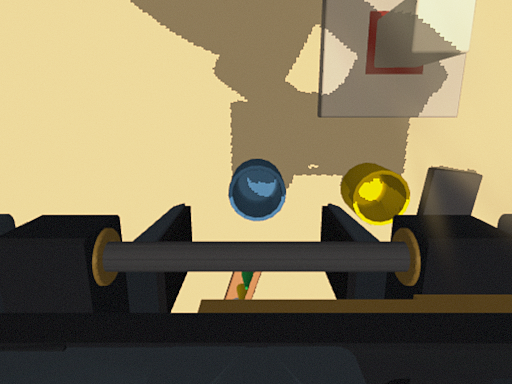

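The blue cup's rim is at (257,192), centred between the fingers, and the yellow cup at (378,193) is clear of them. Now I'll grasp it.

```bash
python3 -m inch '[{"x":-0.2,"y":0,"z":2,"yaw":0,"gripper":0.6},{"x":0,"y":0,"z":3,"yaw":0,"gripper":0.6},{"x":0,"y":0,"z":3,"yaw":0,"gripper":0.6},{"x":0,"y":0,"z":3,"yaw":0,"gripper":0.6},{"x":0,"y":0,"z":2,"yaw":0,"gripper":0.6},{"x":0,"y":0,"z":1.2,"yaw":0,"gripper":0.6},{"x":0,"y":0,"z":0,"yaw":0,"gripper":0.6},{"x":0,"y":0,"z":0,"yaw":0,"gripper":-1},{"x":0,"y":0,"z":0,"yaw":0,"gripper":-1},{"x":0,"y":0,"z":0,"yaw":0,"gripper":-1},{"x":0,"y":0,"z":0,"yaw":0,"gripper":-1},{"x":0,"y":0,"z":0,"yaw":0,"gripper":-1}]' 20
python3 -m inch '[{"x":0,"y":0,"z":0,"yaw":0,"gripper":-1},{"x":0,"y":0,"z":0,"yaw":0,"gripper":-1}]'
python3 go.py 529.3 100.8 180 100.6
```

```text
time_s: 15.58
ee_pos: [444.1, -122.7, 39.7]
ee_rot: [179.9, 0.1, 100.6]
force: [0.5, 0.8, 5.2]
gripper_width: 50.8
time_s: 15.75
ee_pos: [444.1, -122.7, 39.7]
ee_rot: [179.9, 0.0, 100.6]
force: [1.0, 2.4, 6.2]
gripper_width: 50.5
t 15.8 pose [ 444.1 -122.7   39.7] [179.9   0.  100.6] w 50.5 F [1.  2.4 6.2]
shift first: x 20.41 y 12.48 z -14.03 cm then yaw units -0.01
or after turn: x 20.40 y 12.49
```

```bash
python3 -m inch '[{"x":0,"y":0,"z":-1.5,"yaw":0,"gripper":-1},{"x":0,"y":0,"z":-2.5,"yaw":0,"gripper":-1},{"x":0,"y":0,"z":-3,"yaw":0,"gripper":-1},{"x":0,"y":0,"z":-3,"yaw":0,"gripper":-1},{"x":0,"y":0,"z":-2.5,"yaw":0,"gripper":-1},{"x":2,"y":1.22,"z":0,"yaw":0,"gripper":-1},{"x":3.4,"y":2.08,"z":0,"yaw":0,"gripper":-1},{"x":3.4,"y":2.08,"z":0,"yaw":0,"gripper":-1},{"x":3.4,"y":2.08,"z":0,"yaw":0,"gripper":-1},{"x":3.4,"y":2.08,"z":0,"yaw":0,"gripper":-1},{"x":3,"y":1.84,"z":0,"yaw":0,"gripper":-1},{"x":1.8,"y":1.1,"z":0,"yaw":0,"gripper":-1}]'
python3 -m inch '[{"x":0,"y":0,"z":0,"yaw":0,"gripper":-1},{"x":0,"y":0,"z":0,"yaw":0,"gripper":-1},{"x":0,"y":0,"z":0,"yaw":0,"gripper":-1}]'
python3 go.py 529.3 100.8 60 100.6
python3 - <<'E'
from h import *
import pickle
f=grab('wrist','w7.png'); pickle.dump(f,open('w7.pkl','wb'))
f=grab('top','t7.png'); pickle.dump(f,open('t7.pkl','wb'))
E
```

```text
time_s: 16.75
ee_pos: [529.1, 104.0, 163.5]
ee_rot: [180.0, -0.0, 100.7]
force: [0.5, -0.2, -0.8]
gripper_width: 50.7
time_s: 17.0
ee_pos: [527.5, 100.2, 163.3]
ee_rot: [-179.9, 0.0, 100.6]
force: [0.3, -0.2, -1.3]
gripper_width: 50.8
t 17.0 pose [527.5 100.2 163.3] [-179.9    0.   100.6] w 50.8 F [ 0.3 -0.2 -1.3]
shift first: x 0.03 y 0.18 z 10.33 cm then yaw units -0.00
or after turn: x 0.03 y 0.18
```

View pics/w7.png

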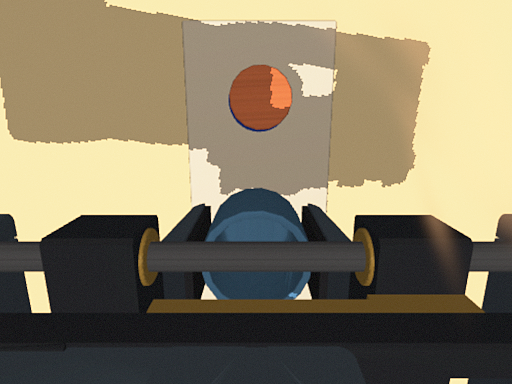

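The round post's top is at (261,98), and the blue mark is just visible under it at lower left. The held cup's far edge is at about (257,188).

Run:
```python
from meas import *
import pickle
f=pickle.load(open('w7.pkl','rb')); im=np.asarray(f['pixels'])
tcp=np.array([527.5,100.2]); a=np.radians(100.6); X=np.array([np.cos(a),np.sin(a)]); Y=np.array([np.sin(a),-np.cos(a)])
def rel(n,uv,z):
    p=ray(f,uv,z)[:2]; print(n,p.round(1),'tool',np.round([(p-tcp)@X,(p-tcp)@Y],1))
hsv=cv2.cvtColor(im,cv2.COLOR_RGB2HSV).astype(int); H,S,V=[hsv[...,i] for i in range(3)]
a,c,cnt=blob((((H<14)|(H>170))&(S>150)).astype(np.uint8),(200,50,320,150)); (cc,r)=cv2.minEnclosingCircle(cnt.astype(np.float32)); print(a,c,cc,r)
rel('round top',cc,95)
mb=(abs(H-114)<12)&(S>150)&(V>30); v,u=np.nonzero(mb[50:150,200:320]); print(len(u),u.min()+200,u.max()+200,v.min()+50,v.max()+50)
rel('shelfL',(188,110),20);rel('shelfR',(331.5,110),20);rel('shelf far',(259,21),20)
rel('cup far -26',(257,188),136)
g=pickle.load(open('t7.pkl','rb')); 
im=np.asarray(g['pixels']); cv2.imwrite('pics/t7c.png',cv2.convertScaleAbs(cv2.resize(im[150:240,170:290],None,fx=5,fy=5,interpolation=cv2.INTER_CUBIC)[...,::-1],alpha=1.5))
```

```text
3127 [260.37735849  96.65909818] (260.6211242675781, 96.78350830078125) 32.25209045410156
round top [515.4 175.4] tool [76.2  1.9]
52 230 273 108 130
shelfL [454.7 155.9] tool [ 68.1 -61.3]
shelfR [579.4 179.2] tool [68.1 65.5]
shelf far [503.1 237.8] tool [139.8   1.3]
cup far -26 [522.5 124.8] tool [25.1 -0.4]
```

View pics/t7c.png

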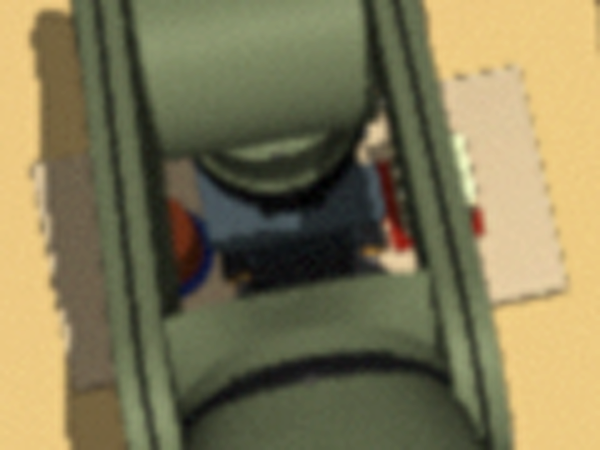

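The arm hides most of the shelf from the top camera in this crop, so I'm using the wrist numbers: shift x +0.05, y +0.19 cm.

```bash
python3 -m inch '[{"x":0.05,"y":0.17,"z":1.5,"yaw":0,"gripper":-1},{"x":0,"y":0,"z":2.5,"yaw":0,"gripper":-1},{"x":0,"y":0,"z":2.5,"yaw":0,"gripper":-1},{"x":0,"y":0,"z":1.8,"yaw":0,"gripper":-1},{"x":0,"y":0,"z":1.1,"yaw":0,"gripper":-1},{"x":0,"y":0,"z":0.5,"yaw":0,"gripper":-1},{"x":0,"y":0,"z":0.3,"yaw":0,"gripper":-1},{"x":0,"y":0,"z":0.1,"yaw":0,"gripper":-1},{"x":0,"y":0,"z":0,"yaw":0,"gripper":-1},{"x":0,"y":0,"z":0,"yaw":0,"gripper":-1},{"x":0,"y":0,"z":0,"yaw":0,"gripper":-1}]'
```

```text
time_s: 18.02
ee_pos: [530.4, 101.7, 61.4]
ee_rot: [179.9, 0.0, 100.6]
force: [-0.3, -0.3, -2.1]
gripper_width: 50.5
```

```bash
python3 -m inch '[{"x":0,"y":0,"z":0.15,"yaw":0,"gripper":-1},{"x":0,"y":0,"z":0.05,"yaw":0,"gripper":-1},{"x":0,"y":0,"z":0,"yaw":0,"gripper":-1},{"x":0,"y":0,"z":0,"yaw":0,"gripper":-1}]'
```

```text
time_s: 18.35
ee_pos: [530.4, 101.8, 59.7]
ee_rot: [179.9, 0.0, 100.6]
force: [-1.5, -0.2, 5.3]
gripper_width: 50.6
```

```bash
python3 -m inch '[{"x":0,"y":0,"z":0,"yaw":0,"gripper":0.6},{"x":0,"y":0,"z":0,"yaw":0,"gripper":0.6},{"x":0,"y":0,"z":0,"yaw":0,"gripper":0.6},{"x":0,"y":0,"z":0,"yaw":0,"gripper":0.6},{"x":0,"y":0,"z":-1,"yaw":0,"gripper":0.6},{"x":0,"y":0,"z":-2.5,"yaw":0,"gripper":0.6},{"x":0,"y":0,"z":-3,"yaw":0,"gripper":0.6},{"x":0,"y":0,"z":-3.5,"yaw":0,"gripper":0.6},{"x":0,"y":0,"z":-3,"yaw":0,"gripper":0.6},{"x":-2,"y":0.4,"z":-1.2,"yaw":0,"gripper":0.6},{"x":-3.7,"y":0.8,"z":0,"yaw":0,"gripper":0.6},{"x":-3.7,"y":0.8,"z":0,"yaw":0,"gripper":0.6}]'
python3 -m inch '[{"x":-3.7,"y":0.8,"z":0,"yaw":0,"gripper":0.6},{"x":-3.7,"y":0.8,"z":0,"yaw":0,"gripper":0.6},{"x":-3.7,"y":0.8,"z":0,"yaw":0,"gripper":0.6},{"x":-3.7,"y":0.8,"z":0,"yaw":0,"gripper":0.6},{"x":-3.7,"y":0.8,"z":0,"yaw":0,"gripper":0.6},{"x":-2,"y":0.3,"z":0,"yaw":0.7,"gripper":0.6},{"x":0,"y":0,"z":0,"yaw":0.7,"gripper":0.6},{"x":0,"y":0,"z":0,"yaw":0,"gripper":0.6},{"x":0,"y":0,"z":0,"yaw":0,"gripper":0.6},{"x":0,"y":0,"z":0,"yaw":0,"gripper":0.6}]'
python3 go.py 647 -182.4 180 93.6
python3 - <<'E'
from h import *
import pickle
f=grab('top','t8.png'); pickle.dump(f,open('t8.pkl','wb'))
im=np.asarray(f['pixels']); cv2.imwrite('pics/t8c.png',cv2.convertScaleAbs(cv2.resize(im[150:240,170:290],None,fx=5,fy=5,interpolation=cv2.INTER_CUBIC)[...,::-1],alpha=1.5))
f=grab('wrist','w8.png'); pickle.dump(f,open('w8.pkl','wb'))
a=cv2.imread('pics/t8c.png'); b=cv2.resize(cv2.imread('pics/w8.png'),(600,450)); cv2.imwrite('pics/c8.png',cv2.resize(np.hstack([a,b]),(800,300)) if 0 else np.hstack([cv2.resize(a,(400,300)),cv2.resize(b,(400,300))]))
E
```

```text
time_s: 19.35
ee_pos: [567.6, 12.7, 203.2]
ee_rot: [179.8, 0.0, 100.7]
force: [0.7, 1.3, 0.0]
gripper_width: 72.8
time_s: 20.18
ee_pos: [646.5, -180.0, 201.0]
ee_rot: [-180.0, -0.0, 93.7]
force: [-0.3, 0.2, 0.8]
gripper_width: 73.2
t 20.2 pose [ 646.5 -180.   201. ] [-180.    -0.    93.7] w 73.2 F [-0.3  0.2  0.8]
shift first: x -0.24 y 0.03 z 2.10 cm then yaw units 0.02
or after turn: x -0.24 y 0.03
```

View pics/c8.png

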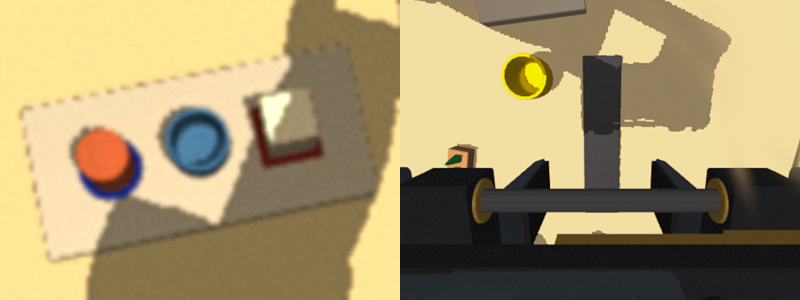

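All three stand on the shelf: round post, cup and square post are in a row on their marks (left half). The bar lies in line with the jaws (right half, about (602,120)). I'll measure both.

Run:
```python
from meas import *
import pickle
f=pickle.load(open('t8.pkl','rb')); im=np.asarray(f['pixels'])
hsv=cv2.cvtColor(cv2.GaussianBlur(im,(3,3),0),cv2.COLOR_RGB2HSV).astype(int); H,S,V=[hsv[...,i] for i in range(3)]
def show(n,m,box,z):
    a,c,cnt=blob(m.astype(np.uint8),box); r=rect(f,cnt,z); q=cv2.minEnclosingCircle(cnt.astype(np.float32))[0]
    print(n,a,'world',np.round(ray(f,c,z)[:2],1),'rect',r,'circ',ray(f,q,z)[:2].round(1))
show('orange',(H<20)&(S>150)&(V>95),(188,180,215,212),95)
show('cup',(abs(H-103)<14)&(S>90),(212,178,245,208),75)
f=pickle.load(open('w8.pkl','rb')); im=np.asarray(f['pixels'])
tcp=np.array([646.5,-180.]); a=np.radians(93.65); X=np.array([np.cos(a),np.sin(a)]); Y=np.array([np.sin(a),-np.cos(a)])
g=cv2.cvtColor(im,cv2.COLOR_RGB2GRAY).astype(float)
for r in [90,110,130,150,180,200]:
    d=np.diff(g[r-2:r+3].mean(0)); L=215+np.argmin(d[215:255]); R=260+np.argmax(d[260:305])
    o=[((ray(f,(u+.5,r),14)[:2]-tcp)@np.c_[X,Y]).round(1) for u in (L,R)]; print(r,L,R,o,(o[0]+o[1])[1]/2)
d=np.diff(g[:,245:275].mean(1)); r=50+np.argmin(d[50:90]); print('far',r,((ray(f,(259,r+.5),14)[:2]-tcp)@X).round(1))
```

```text
orange 188 world [515.3 173.6] rect (array([515.1, 173.6]), 39.3, 36.8, 44.0) circ [515.4 173.7]
cup 249 world [527.6 100.2] rect (array([528.2, 100.6]), 47.6, 43.4, 43.8) circ [527.5 101.4]
90 233 282 [array([ 87.9, -23.6]), array([87.9, 25.6])] 1.0
110 234 282 [array([ 68.4, -22.9]), array([68.5, 26. ])] 1.5500000000000007
130 230 281 [array([ 48.4, -27.3]), array([48.5, 25.4])] -0.9500000000000011
150 234 281 [array([ 27.8, -23.5]), array([27.8, 25.8])] 1.1500000000000004
180 235 281 [array([ -4.3, -22.9]), array([-4.3, 26.4])] 1.75
200 235 280 [array([-26.6, -23.2]), array([-26.5,  25.8])] 1.3000000000000007
far 70 106.3
```

```bash
python3 -m inch '[{"x":-0.32,"y":0.15,"z":2,"yaw":0,"gripper":0.6},{"x":0,"y":0,"z":3.5,"yaw":0,"gripper":0.6},{"x":0,"y":0,"z":3.5,"yaw":0,"gripper":0.6},{"x":0,"y":0,"z":3.5,"yaw":0,"gripper":0.6},{"x":0,"y":0,"z":2.5,"yaw":0,"gripper":0.6},{"x":0,"y":0,"z":1.5,"yaw":0,"gripper":0.6},{"x":0,"y":0,"z":0.8,"yaw":0,"gripper":0.6},{"x":0,"y":0,"z":0,"yaw":0,"gripper":0.6},{"x":0,"y":0,"z":0,"yaw":0,"gripper":0.6}]' 45
```

```text
time_s: 21.03
ee_pos: [649.0, -183.5, 28.4]
ee_rot: [179.9, 0.0, 93.6]
force: [-0.3, 0.1, 0.7]
gripper_width: 73.0
```

```bash
python3 -m inch '[{"x":0,"y":0,"z":0.35,"yaw":0,"gripper":0.6},{"x":0,"y":0,"z":0,"yaw":0,"gripper":-1},{"x":0,"y":0,"z":0,"yaw":0,"gripper":-1},{"x":0,"y":0,"z":0,"yaw":0,"gripper":-1},{"x":0,"y":0,"z":0,"yaw":0,"gripper":-1},{"x":0,"y":0,"z":0,"yaw":0,"gripper":-1},{"x":0,"y":0,"z":0,"yaw":0,"gripper":-1},{"x":0,"y":0,"z":0,"yaw":0,"gripper":-1}]' 45
python3 -m inch '[{"x":0,"y":0,"z":-0.5,"yaw":0,"gripper":-1},{"x":0,"y":0,"z":-1,"yaw":0,"gripper":-1},{"x":0,"y":0,"z":-2,"yaw":0,"gripper":-1},{"x":0,"y":0,"z":-3,"yaw":0,"gripper":-1},{"x":0,"y":0,"z":-3,"yaw":0,"gripper":-1},{"x":0,"y":0,"z":-3,"yaw":0,"gripper":-1},{"x":0,"y":0,"z":-2.5,"yaw":0,"gripper":-1},{"x":0,"y":0,"z":-1,"yaw":0,"gripper":-1},{"x":0,"y":0,"z":0,"yaw":0,"gripper":-1}]'
python3 go.py 529.8 100.9 190 100.6
```

```text
time_s: 21.7
ee_pos: [648.9, -183.9, 24.8]
ee_rot: [179.9, 0.0, 93.6]
force: [0.2, -0.4, 4.4]
gripper_width: 49.5
time_s: 22.45
ee_pos: [649.6, -184.1, 187.3]
ee_rot: [179.7, 0.1, 93.6]
force: [0.4, -0.2, -4.4]
gripper_width: 49.6
t 22.4 pose [ 649.6 -184.1  187.3] [1.797e+02 1.000e-01 9.360e+01] w 49.6 F [ 0.4 -0.2 -4.4]
shift first: x 29.19 y -10.17 z -0.27 cm then yaw units -1.40
or after turn: x 30.22 y -6.53
```

```bash
python3 -m inch '[{"x":1,"y":-0.35,"z":0,"yaw":0,"gripper":-1},{"x":2,"y":-0.7,"z":0,"yaw":0,"gripper":-1},{"x":3,"y":-1.05,"z":0,"yaw":0,"gripper":-1},{"x":3.5,"y":-1.2,"z":0,"yaw":0,"gripper":-1},{"x":3.5,"y":-1.2,"z":0,"yaw":0,"gripper":-1},{"x":3.5,"y":-1.2,"z":0,"yaw":-0.4,"gripper":-1},{"x":3.5,"y":-1.1,"z":0,"yaw":-0.5,"gripper":-1},{"x":3.5,"y":-1.0,"z":0,"yaw":-0.5,"gripper":-1},{"x":2.7,"y":-0.7,"z":0,"yaw":0,"gripper":-1},{"x":2,"y":-0.4,"z":0,"yaw":0,"gripper":-1},{"x":1,"y":-0.2,"z":0,"yaw":0,"gripper":-1},{"x":0,"y":0,"z":0,"yaw":0,"gripper":-1}]'
python3 -m inch '[{"x":0,"y":0,"z":0,"yaw":0,"gripper":-1},{"x":0,"y":0,"z":0,"yaw":0,"gripper":-1},{"x":0,"y":0,"z":0,"yaw":0,"gripper":-1}]'
python3 go.py 529.8 100.9 120 100.6
python3 - <<'E'
from h import *
import pickle
f=grab('wrist','w9.png'); pickle.dump(f,open('w9.pkl','wb'))
f=grab('side','s9.png'); pickle.dump(f,open('s9.pkl','wb'))
a=cv2.imread('pics/w9.png'); b=cv2.resize(cv2.imread('pics/s9.png')[140:300,180:320],None,fx=2.1,fy=2.4,interpolation=cv2.INTER_CUBIC)
cv2.imwrite('pics/c9.png',np.hstack([a,cv2.resize(b,(288,384))]))
E
```

```text
time_s: 23.45
ee_pos: [526.5, 99.7, 182.3]
ee_rot: [-179.7, -0.0, 100.8]
force: [-0.1, -0.1, -3.5]
gripper_width: 49.4
time_s: 23.7
ee_pos: [529.2, 96.8, 183.7]
ee_rot: [-180.0, 0.0, 100.5]
force: [-0.4, 0.6, -3.1]
gripper_width: 49.1
t 23.7 pose [529.2  96.8 183.7] [-180.     0.   100.5] w 49.1 F [-0.4  0.6 -3.1]
shift first: x 0.39 y 0.13 z 6.37 cm then yaw units -0.02
or after turn: x 0.39 y 0.13
```

View pics/c9.png

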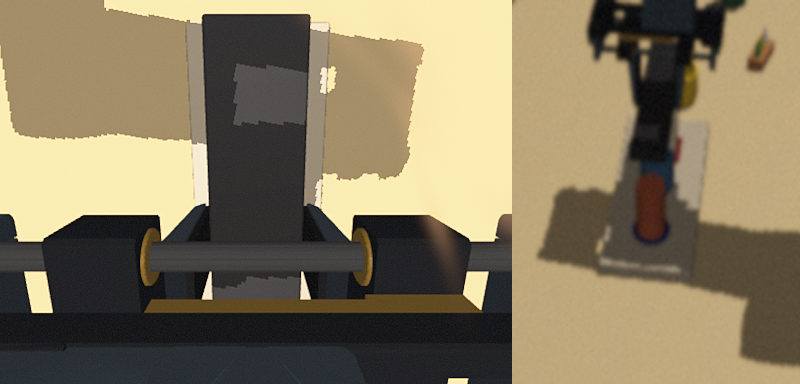

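The held bar runs straight over the shelf, with its far end at row 14, columns 203–308. The posts stand clear below it. I'll check its offset and level.

Run:
```python
from meas import *
import pickle
f=pickle.load(open('w9.pkl','rb')); im=np.asarray(f['pixels'])
tcp=np.array([529.2,96.8]); a=np.radians(100.5); X=np.array([np.cos(a),np.sin(a)]); Y=np.array([np.sin(a),-np.cos(a)])
def rel(n,uv,z):
    p=ray(f,uv,z)[:2]; print(n,np.round([(p-tcp)@X,(p-tcp)@Y],1))
g=cv2.cvtColor(im,cv2.COLOR_RGB2GRAY).astype(float)
for r in [25,60,100,150,190]:
    d=np.diff(g[r-2:r+3].mean(0)); L=195+np.argmin(d[195:225]); R=290+np.argmax(d[290:316])
    print(r,L,R); rel('L',(L+.5,r),173); rel('R',(R+.5,r),173)
d=np.diff(g[:,225:290].mean(1)); r=5+np.argmin(d[5:25]); print('far',r); rel('far',(256,r+.5),173)
for r in [60,120]:
  d=np.abs(np.diff(g[r-2:r+3].mean(0))); L=182+np.argmax(d[182:196]); R=315+np.argmax(d[315:334]); print(L,R); rel('shL',(L+.5,r),20); rel('shR',(R+.5,r),20)
rel('shfar',(324,23),20)
```

```text
25 201 309
L [105.  -25.7]
R [105.   23.2]
60 203 308
L [ 90.2 -25.4]
R [90.2 23.4]
100 204 307
L [ 72.3 -25.6]
R [72.3 23.6]
150 206 305
L [ 48.4 -25.6]
R [48.5 23.5]
190 208 303
L [ 28.  -25.3]
R [28.  23.3]
far 13
far [109.8  -1. ]
187 326
shL [112.5 -63.7]
shR [112.5  63.2]
190 323
shL [ 59.  -63.6]
shR [59.  63.2]
shfar [143.3  59.3]
```

```bash
python3 -m inch '[{"x":0.38,"y":0.05,"z":1,"yaw":-0.02,"gripper":-1},{"x":0,"y":0,"z":1.8,"yaw":0,"gripper":-1},{"x":0,"y":0,"z":1.5,"yaw":0,"gripper":-1},{"x":0,"y":0,"z":1,"yaw":0,"gripper":-1},{"x":0,"y":0,"z":0.5,"yaw":0,"gripper":-1},{"x":0,"y":0,"z":0.3,"yaw":0,"gripper":-1},{"x":0,"y":0,"z":0,"yaw":0,"gripper":-1},{"x":0,"y":0,"z":0,"yaw":0,"gripper":-1},{"x":0,"y":0,"z":0,"yaw":0,"gripper":-1}]'
python3 -m inch '[{"x":0,"y":0,"z":0,"yaw":0,"gripper":-1}]'
```

```text
time_s: 24.55
ee_pos: [529.2, 101.9, 123.9]
ee_rot: [179.9, 0.0, 100.7]
force: [-0.3, -0.1, -3.4]
gripper_width: 49.4
time_s: 24.63
ee_pos: [529.1, 101.9, 123.8]
ee_rot: [179.9, 0.0, 100.7]
force: [0.4, 0.3, -3.5]
gripper_width: 49.8
```

```bash
python3 -m inch '[{"x":-0.07,"y":0.06,"z":0.1,"yaw":0,"gripper":-1},{"x":0,"y":0,"z":0.15,"yaw":0,"gripper":-1},{"x":0,"y":0,"z":0.1,"yaw":0,"gripper":-1},{"x":0,"y":0,"z":0,"yaw":0,"gripper":-1},{"x":0,"y":0,"z":0,"yaw":0,"gripper":-1}]'
python3 -m inch '[{"x":0,"y":0,"z":0.07,"yaw":0,"gripper":-1},{"x":0,"y":0,"z":0,"yaw":0,"gripper":-1},{"x":0,"y":0,"z":0,"yaw":0,"gripper":-1}]'
```

```text
time_s: 25.05
ee_pos: [529.4, 101.2, 119.8]
ee_rot: [180.0, 0.0, 100.7]
force: [-0.6, 0.5, -0.7]
gripper_width: 49.4
time_s: 25.3
ee_pos: [529.5, 101.2, 119.8]
ee_rot: [180.0, 0.0, 100.7]
force: [-2.2, -0.7, 5.5]
gripper_width: 49.9
```

```bash
python3 -m inch '[{"x":0,"y":0,"z":0,"yaw":0,"gripper":0.6},{"x":0,"y":0,"z":0,"yaw":0,"gripper":0.6},{"x":0,"y":0,"z":0,"yaw":0,"gripper":0.6},{"x":0,"y":0,"z":0,"yaw":0,"gripper":0.6},{"x":0,"y":0,"z":-1,"yaw":0,"gripper":0.6},{"x":0,"y":0,"z":-2.5,"yaw":0,"gripper":0.6},{"x":0,"y":0,"z":-3,"yaw":0,"gripper":0.6},{"x":0,"y":0,"z":-2.5,"yaw":0,"gripper":0.3},{"x":-2,"y":-0.9,"z":0,"yaw":0,"gripper":0.3},{"x":-3.7,"y":-1.65,"z":0,"yaw":0,"gripper":0.3},{"x":-3.7,"y":-1.65,"z":0,"yaw":0,"gripper":0.3},{"x":-3.7,"y":-1.65,"z":0,"yaw":0,"gripper":0.3}]'
python3 -m inch '[{"x":-3.7,"y":-1.65,"z":0,"yaw":0,"gripper":0.3},{"x":-3.7,"y":-1.65,"z":0,"yaw":0,"gripper":0.3},{"x":-3.7,"y":-1.65,"z":0,"yaw":0,"gripper":0.3},{"x":-3.7,"y":-1.65,"z":0,"yaw":0,"gripper":0.3},{"x":-2.5,"y":-1.1,"z":0,"yaw":0,"gripper":0.3},{"x":-1.3,"y":-0.5,"z":0,"yaw":0.5,"gripper":0.3},{"x":0,"y":0,"z":1,"yaw":1,"gripper":0.3},{"x":0,"y":0,"z":1,"yaw":1,"gripper":0.3},{"x":0,"y":0,"z":1,"yaw":1,"gripper":0.3},{"x":0,"y":0,"z":0,"yaw":0,"gripper":0.3},{"x":0,"y":0,"z":0,"yaw":0,"gripper":0.3},{"x":0,"y":0,"z":0,"yaw":0,"gripper":0.3}]'
python3 go.py 450.5 -236.5 180 83
python3 - <<'E'
from h import *
import pickle
f=grab('wrist','w10.png'); pickle.dump(f,open('w10.pkl','wb'))
f=grab('top','t10.png'); pickle.dump(f,open('t10.pkl','wb'))
a=cv2.imread('pics/w10.png'); im=cv2.imread('pics/t10.png')
b=cv2.convertScaleAbs(cv2.resize(im[150:240,170:290],(288,216),interpolation=cv2.INTER_CUBIC),alpha=1.5)
cv2.imwrite('pics/c10.png',np.hstack([a,cv2.copyMakeBorder(b,0,168,0,0,cv2.BORDER_CONSTANT)]))
E
```

```text
time_s: 26.3
ee_pos: [495.8, -39.5, 209.9]
ee_rot: [179.9, 0.0, 100.8]
force: [1.4, -0.1, 0.6]
gripper_width: 59.6
time_s: 27.3
ee_pos: [450.5, -236.5, 179.8]
ee_rot: [179.9, 0.0, 83.3]
force: [0.0, 0.3, -0.4]
gripper_width: 59.4
t 27.3 pose [ 450.5 -236.5  179.8] [179.9   0.   83.3] w 59.4 F [ 0.   0.3 -0.4]
shift first: x -0.00 y 0.00 z -0.02 cm then yaw units 0.06
or after turn: x -0.00 y 0.00
```

View pics/c10.png

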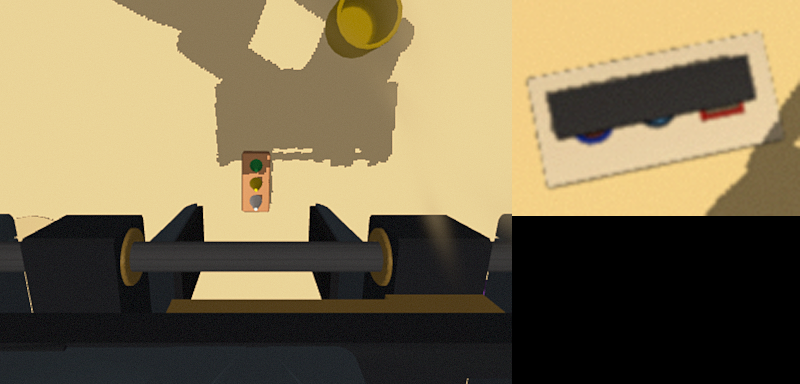

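The bar lies along the shelf over the cup (right half). The cone pack is at columns 242–270, rows 151–212, aligned with the jaws. I'll measure both.

Run:
```python
from meas import *
import pickle
f=pickle.load(open('t10.pkl','rb')); im=np.asarray(f['pixels'])
hsv=cv2.cvtColor(cv2.GaussianBlur(im,(3,3),0),cv2.COLOR_RGB2HSV).astype(int)
a,c,cnt=blob(((hsv[...,2]<70)&(hsv[...,1]<110)).astype(np.uint8),(175,160,290,215)); print('bar',a,ray(f,c,109),rect(f,cnt,109))
f=pickle.load(open('w10.pkl','rb'))
tcp=np.array([450.5,-236.5]); a=np.radians(83.3); X=np.array([np.cos(a),np.sin(a)]); Y=np.array([np.sin(a),-np.cos(a)])
for uv in [(242,152),(270,152),(243,212),(269.5,212)]:
    p=ray(f,uv,20)[:2]; print(np.round([(p-tcp)@X,(p-tcp)@Y],1))
```

```text
bar 1663 [527.7201714  101.83409175 109.        ] (array([525. , 100.8]), 217.8, 58.8, -79.3)
[ 28.6 -14.3]
[28.6 12.7]
[-32.  -13.9]
[-32.   12.9]
```

```bash
python3 -m inch '[{"x":-0.17,"y":0,"z":2,"yaw":0,"gripper":0.3},{"x":0,"y":0,"z":3.5,"yaw":0,"gripper":0.3},{"x":0,"y":0,"z":3.5,"yaw":0,"gripper":0.3},{"x":0,"y":0,"z":3,"yaw":0,"gripper":0.3},{"x":0,"y":0,"z":2,"yaw":0,"gripper":0.3},{"x":0,"y":0,"z":1.2,"yaw":0,"gripper":0.3},{"x":0,"y":0,"z":0,"yaw":0,"gripper":0.3},{"x":0,"y":0,"z":0,"yaw":0,"gripper":0.3}]' 15
```

```text
time_s: 28.07
ee_pos: [450.2, -238.1, 27.1]
ee_rot: [-180.0, 0.0, 83.2]
force: [-0.3, -0.7, 0.4]
gripper_width: 59.4
```

```bash
python3 -m inch '[{"x":0,"y":0,"z":0.15,"yaw":0,"gripper":-1},{"x":0,"y":0,"z":0,"yaw":0,"gripper":-1},{"x":0,"y":0,"z":0,"yaw":0,"gripper":-1},{"x":0,"y":0,"z":0,"yaw":0,"gripper":-1},{"x":0,"y":0,"z":0,"yaw":0,"gripper":-1},{"x":0,"y":0,"z":0,"yaw":0,"gripper":-1},{"x":0,"y":0,"z":0,"yaw":0,"gripper":-1},{"x":0,"y":0,"z":0,"yaw":0,"gripper":-1}]' 20
python3 -m inch '[{"x":0,"y":0,"z":-1,"yaw":0,"gripper":-1},{"x":0,"y":0,"z":-2.5,"yaw":0,"gripper":-1},{"x":0,"y":0,"z":-3.5,"yaw":0,"gripper":-1},{"x":0,"y":0,"z":-3.5,"yaw":-0.5,"gripper":-1},{"x":0,"y":0,"z":-3.5,"yaw":-1,"gripper":-1},{"x":0,"y":0,"z":-3,"yaw":-1,"gripper":-1},{"x":0,"y":0,"z":-1.5,"yaw":-1,"gripper":-1},{"x":0,"y":0,"z":0,"yaw":0,"gripper":-1},{"x":0,"y":0,"z":0,"yaw":0,"gripper":-1}]'
python3 go.py 515.8 174.4 210 100.6
```

```text
time_s: 28.73
ee_pos: [450.2, -238.2, 26.0]
ee_rot: [179.9, 0.0, 83.2]
force: [-1.2, 0.8, 6.1]
gripper_width: 27.7
time_s: 29.48
ee_pos: [449.7, -237.9, 210.8]
ee_rot: [180.0, 0.0, 100.6]
force: [-0.6, -0.2, -1.3]
gripper_width: 27.5
t 29.5 pose [ 449.7 -237.9  210.8] [180.    0.  100.6] w 27.5 F [-0.6 -0.2 -1.3]
shift first: x 39.32 y 14.06 z 0.08 cm then yaw units -0.01
or after turn: x 39.31 y 14.08
```

```bash
python3 -m inch '[{"x":1.5,"y":0.54,"z":0,"yaw":0,"gripper":-1},{"x":3,"y":1.07,"z":0,"yaw":0,"gripper":-1},{"x":3.5,"y":1.25,"z":0,"yaw":0,"gripper":-1},{"x":3.5,"y":1.25,"z":0,"yaw":0,"gripper":-1},{"x":3.5,"y":1.25,"z":0,"yaw":0,"gripper":-1},{"x":3.5,"y":1.25,"z":0,"yaw":0,"gripper":-1},{"x":3.5,"y":1.25,"z":0,"yaw":0,"gripper":-1},{"x":3.5,"y":1.25,"z":0,"yaw":0,"gripper":-1},{"x":3.5,"y":1.25,"z":0,"yaw":0,"gripper":-1},{"x":3.5,"y":1.25,"z":0,"yaw":0,"gripper":-1},{"x":3.3,"y":1.2,"z":0,"yaw":0,"gripper":-1},{"x":2,"y":0.7,"z":0,"yaw":0,"gripper":-1}]'
python3 -m inch '[{"x":1,"y":0.3,"z":0,"yaw":0,"gripper":-1},{"x":0,"y":0,"z":0,"yaw":0,"gripper":-1},{"x":0,"y":0,"z":0,"yaw":0,"gripper":-1},{"x":0,"y":0,"z":0,"yaw":0,"gripper":-1},{"x":0,"y":0,"z":0,"yaw":0,"gripper":-1}]'
python3 go.py 515.8 174.4 135 100.6
python3 - <<'E'
from h import *
import pickle
f=grab('wrist','w11.png'); pickle.dump(f,open('w11.pkl','wb'))
E
```

```text
time_s: 30.48
ee_pos: [511.5, 161.5, 207.8]
ee_rot: [-179.8, -0.0, 100.7]
force: [0.0, -0.9, -1.0]
gripper_width: 27.5
time_s: 30.9
ee_pos: [513.3, 167.3, 210.2]
ee_rot: [-179.9, 0.0, 100.6]
force: [0.8, -0.4, -0.6]
gripper_width: 27.8
t 30.9 pose [513.3 167.3 210.2] [-179.9    0.   100.6] w 27.8 F [ 0.8 -0.4 -0.6]
shift first: x 0.65 y 0.38 z 7.52 cm then yaw units -0.01
or after turn: x 0.65 y 0.38
```

View pics/w11.png

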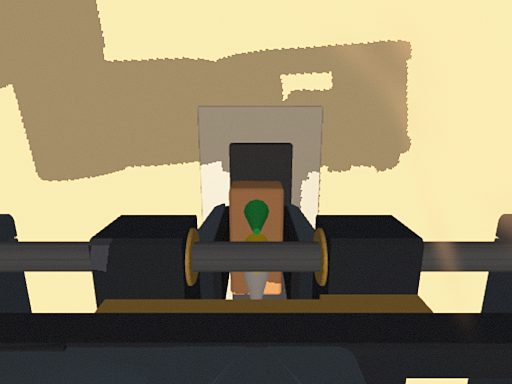

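The held pack, upright at columns 231–283, is over the bar, whose far end is at row 143, columns 229–292. The shelf's far edge is at row 107.

Run:
```python
from h import *
import pickle
f=pickle.load(open('w11.pkl','rb'))
tcp=np.array([513.3,167.3]); a=np.radians(100.6); X=np.array([np.cos(a),np.sin(a)]); Y=np.array([np.sin(a),-np.cos(a)])
def rel(n,uv,z):
    p=ray(f,uv,z)[:2]; print(n,np.round([(p-tcp)@X,(p-tcp)@Y],1))
rel('barL',(229.5,143.5),109);rel('barR',(292.5,143.5),109)
rel('shL',(199,107),20);rel('shR',(322.5,107),20)
rel('packL bot',(230.5,181.5),184);rel('packR bot',(283,181.5),184)
rel('packL top',(230,190),204);rel('packR top',(283.5,190),204)
```

```text
barL [ 42.8 -21.6]
barR [42.8 27.2]
shL [ 71.3 -59.6]
shR [71.3 66.9]
packL bot [ 29.1 -15.2]
packR bot [29.1 14. ]
packL top [ 29.1 -13.9]
packR top [29.1 12.6]
```

```bash
python3 -m inch '[{"x":0.75,"y":0.35,"z":1.5,"yaw":0,"gripper":-1},{"x":0,"y":0,"z":2,"yaw":0,"gripper":-1},{"x":0,"y":0,"z":1.5,"yaw":0,"gripper":-1},{"x":0,"y":0,"z":1,"yaw":0,"gripper":-1},{"x":0,"y":0,"z":0.6,"yaw":0,"gripper":-1},{"x":0,"y":0,"z":0.4,"yaw":0,"gripper":-1},{"x":0,"y":0,"z":0.2,"yaw":0,"gripper":-1},{"x":0,"y":0,"z":0,"yaw":0,"gripper":-1},{"x":0,"y":0,"z":0,"yaw":0,"gripper":-1},{"x":0,"y":0,"z":0,"yaw":0,"gripper":-1}]'
```

```text
time_s: 31.78
ee_pos: [516.1, 177.0, 139.1]
ee_rot: [179.9, -0.0, 100.7]
force: [0.1, -0.3, -0.7]
gripper_width: 27.9
```

```bash
python3 -m inch '[{"x":-0.1,"y":0,"z":0.15,"yaw":0,"gripper":-1},{"x":0,"y":0,"z":0.15,"yaw":0,"gripper":-1},{"x":0,"y":0,"z":0.06,"yaw":0,"gripper":-1},{"x":0,"y":0,"z":0,"yaw":0,"gripper":-1},{"x":0,"y":0,"z":0,"yaw":0,"gripper":-1}]'
```

```text
time_s: 32.2
ee_pos: [515.9, 175.9, 135.0]
ee_rot: [180.0, 0.0, 100.7]
force: [-0.5, -0.3, 1.8]
gripper_width: 27.8
```

```bash
python3 -m inch '[{"x":0,"y":0,"z":0,"yaw":0,"gripper":0.3},{"x":0,"y":0,"z":0,"yaw":0,"gripper":0.3},{"x":0,"y":0,"z":0,"yaw":0,"gripper":0.3},{"x":0,"y":0,"z":0,"yaw":0,"gripper":0.3},{"x":0,"y":0,"z":-1,"yaw":0,"gripper":0.3},{"x":0,"y":0,"z":-2.5,"yaw":0,"gripper":0.3},{"x":0,"y":0,"z":-3,"yaw":0,"gripper":0.3},{"x":0,"y":0,"z":-3,"yaw":0,"gripper":0.3},{"x":-2,"y":-0.9,"z":-2,"yaw":0,"gripper":0.3},{"x":-3.7,"y":-1.65,"z":0,"yaw":0,"gripper":0.3},{"x":-3.7,"y":-1.65,"z":0,"yaw":0,"gripper":0.3},{"x":-3.7,"y":-1.65,"z":0,"yaw":0,"gripper":0.3}]'
python3 -m inch '[{"x":-3.7,"y":-1.65,"z":0,"yaw":0,"gripper":0.3},{"x":-3.7,"y":-1.65,"z":0,"yaw":0,"gripper":0.3},{"x":-3.7,"y":-1.65,"z":0,"yaw":0,"gripper":0.3},{"x":-3.7,"y":-1.65,"z":0,"yaw":0,"gripper":0.3},{"x":-3.7,"y":-1.65,"z":0,"yaw":0,"gripper":0.3},{"x":-3,"y":-1.3,"z":0,"yaw":0,"gripper":0.3},{"x":-1.5,"y":-0.7,"z":0,"yaw":0,"gripper":0.3},{"x":0,"y":0,"z":0,"yaw":0,"gripper":0.3},{"x":0,"y":0,"z":0,"yaw":0,"gripper":0.3},{"x":0,"y":0,"z":0,"yaw":0,"gripper":0.3}]'
python3 - <<'E'
from meas import *
import pickle
f=grab('top','t12.png'); pickle.dump(f,open('t12.pkl','wb')); im=np.asarray(f['pixels'])
hsv=cv2.cvtColor(im,cv2.COLOR_RGB2HSV).astype(int); H,S,V=[hsv[...,i] for i in range(3)]
a,c,cnt=blob(((V<60)&(S<100)).astype(np.uint8),(175,160,290,215)); print('bar',a,rect(f,cnt,109))
k=blob(((H<22)&(S>110)&(V>60)).astype(np.uint8),(180,170,215,206)); print('pack',k[0],rect(f,k[2],129))
g=grab('side','s12.png'); pickle.dump(g,open('s12.pkl','wb'))
b=cv2.imread('pics/s12.png')[170:270,200:300]; a=cv2.imread('pics/t12.png')[150:230,165:285]
cv2.imwrite('pics/c12.png',cv2.convertScaleAbs(np.hstack([cv2.resize(a,(450,300),interpolation=cv2.INTER_CUBIC),cv2.resize(b,(300,300),interpolation=cv2.INTER_CUBIC)]),alpha=1.4))
f0=pickle.load(open('top0.pkl','rb'))['pixels']; 
d=np.abs(np.asarray(f0).astype(int)-im).max(2); print('tool diff',d[190:265,90:112].max(),'yellow',np.median(d[172:195,293:316]),'purple',np.median(d[138:162,385:412]),'jar',np.median(d[178:200,390:415]))
E
```

```text
time_s: 33.2
ee_pos: [482.3, 35.3, 251.2]
ee_rot: [179.9, 0.0, 100.8]
force: [0.5, -0.5, -0.5]
gripper_width: 59.2
time_s: 34.03
ee_pos: [424.7, -208.0, 250.2]
ee_rot: [180.0, -0.0, 100.7]
force: [0.5, 1.0, 0.3]
gripper_width: 59.4
bar 1320 (array([524.8, 100.8]), 217.6, 58.5, -79.6)
pack 267 (array([515.1, 174.3]), 62.8, 31.2, -79.6)
tool diff 19 yellow 31.0 purple 10.0 jar 58.0
```

View pics/c12.png

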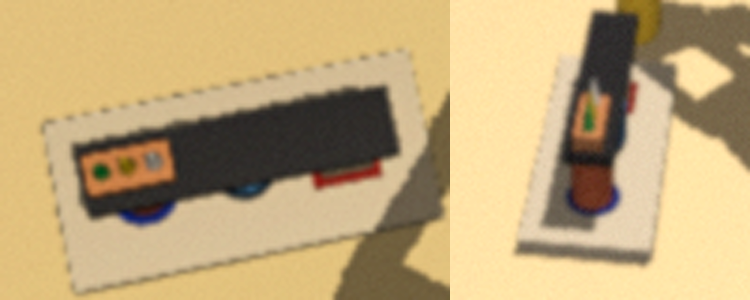

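In the last view the bar lies along the shelf on both posts and the pack stands upright over the round post (top crop (127,165)). The jar area differs from the first picture, so I'll check numerically whether that's only a shadow.

```bash
python3 - <<'E'
from meas import *
import pickle
for n in ['top0','t10','t12']:
    f=pickle.load(open(n+'.pkl','rb')); im=np.asarray(f['pixels']); V=im.max(2)
    k=blob((V<40).astype(np.uint8),(386,174,424,204)); print(n,k[0],k[1].round(1),end=' ')
    hsv=cv2.cvtColor(im,cv2.COLOR_RGB2HSV).astype(int)
    k=blob(((abs(hsv[...,0]-28)<4)&(hsv[...,1]>190)).astype(np.uint8),(285,165,325,200)); print('yellow',k[0],k[1].round(1))
E
python3 go.py 0 0 0 0 | head -1
```

```text
top0 344 [401.7 188.2] yellow 196 [303.5 183.4]
t10 214 [389.6 185. ] yellow 16 [298.6 177.6]
t12 206 [389.8 185.5] yellow 12 [307.2 174.9]
t 34.1 pose [ 424.9 -207.6  250.1] [180.   -0.  100.8] w 59.3 F [-0.   0.4 -0.3]
```

```bash
python3 -m inch '[{"x":2,"y":-0.5,"z":-1,"yaw":0,"gripper":0.3},{"x":3.7,"y":-1,"z":-1,"yaw":0,"gripper":0.3},{"x":3.7,"y":-1,"z":0,"yaw":0,"gripper":0.3},{"x":3.7,"y":-1,"z":0,"yaw":0,"gripper":0.3},{"x":3.7,"y":-1,"z":0,"yaw":0,"gripper":0.3},{"x":3.7,"y":0,"z":0,"yaw":0,"gripper":0.3},{"x":2.5,"y":0,"z":0,"yaw":0,"gripper":0.3},{"x":0,"y":0,"z":0,"yaw":0,"gripper":0.3},{"x":0,"y":0,"z":0,"yaw":0,"gripper":0.3}]'
python3 - <<'E'
from meas import *
import pickle
f=grab('top','t13.png')
for f in (pickle.load(open('top0.pkl','rb')),f):
    im=np.asarray(f['pixels']); V=im.max(2)
    k=blob((V<40).astype(np.uint8),(386,174,424,204)); print(k[0],k[1].round(1),end=' ')
    hsv=cv2.cvtColor(im,cv2.COLOR_RGB2HSV).astype(int)
    k=blob(((abs(hsv[...,0]-28)<4)&(hsv[...,1]>190)).astype(np.uint8),(285,165,325,200)); print('yellow',k[0],k[1].round(1))
E
```

```text
time_s: 34.88
ee_pos: [337.4, 10.3, 270.1]
ee_rot: [180.0, 0.0, 101.0]
force: [0.9, -0.2, 0.6]
gripper_width: 59.1
344 [401.7 188.2] yellow 196 [303.5 183.4]
344 [401.7 188.2] yellow 195 [303.5 183.3]
```

The jar and yellow cup are exactly where they started. I'll hand in.

```bash
python3 -c "
from workcell import env
print(env.job_done())"
```

```text
the job is handed in; nothing more can be done
None
```

The kiln shelf is set up as asked and the job is handed in, at about 35 s on the robot's clock. I placed the square post, round post, cup, bar and cone pack in that order, then let go and moved the arm clear.

What the last checks showed:
- **Round post:** it is at (515.4, 173.6) against its mark at (515.6, 174.4).
- **Square post:** I checked it only by eye in the top view, because it was in shadow. The gripper let go of it within about 1 mm of the mark centre.
- **Cup:** it is at about (528, 100.5) against the shelf centre at (529.2, 100.8).
- **Bar:** its direction is -79.6° against the shelf's -79.4°. The mask also picked up the bar's side face (58.5 mm wide instead of 50), so its centre read about 4 mm off in x. Allowing for that, it is at about (529, 101).
- **Level of the bar:** the wrist view showed it level before lowering. I did not measure its level again once it was resting on the posts.
- **Cone pack:** it stands upright at (515.1, 174.3), above the round post.
- **Bystanders:** the jar and yellow cup matched the first picture to within 0.1 pixel. The trimming tool and purple block also looked unmoved. An earlier mismatch at the jar and yellow cup was gone once the arm was out of the way.

My first move commands were refused because every row needs all five keys. Nothing moved on those calls.

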